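# Reload the power-pack charging rack

### The job

Lift the two charged power packs off the sloping rack and lay them flat, side by side, in the grey tray, then load the rack with every drained pack from the bench: one straight pile on the slope, each pack lengthways with its end pushed right back against the two brass contact strips of the backstop. Only when all of them are loaded, push the rack's switch lever fully over to on, plug the tester from the tool stand into the rack's test socket until its collar is fully home, and then stand it back in its hole in the tool stand. Leave the packs seated and the other things on the bench undisturbed.

Things in the scene. Friction and masses are not known exactly. Their poses are not given: they have to be found in the camera images.
- cradle: Cradle of the rack: grey sheet-metal L, a deck sloping down at 0.35 rad to a backstop square to it. Origin: middle of the inside corner, 30 mm above the bench. x points down the slope into the backstop (its face is x = 0; the deck's upper edge x = -152 mm), y along the corner, z square off the deck (its surface is z = 0). 140 mm wide along y, no side walls, backstop 185 mm long along z.
- pile (a point): Centre of the lowest place in the pile, (-65, 0, 20) mm in the cradle's frame; each further pack lies 40 mm higher along the cradle's z. Each pack's 130 mm length lies along the cradle's x. Two brass contact strips run up the backstop, and outside them two guide flanges standing 16 mm forward, 81 mm apart inside (10 mm to spare each side of a pack). Axes as the cradle's.
- socket (a point): Centre of the mouth of the test socket: an upright round hole, 11 mm across, 2 mm chamfer, 42 mm deep, ringed in black, in the flat top (62 mm above the bench) of the rear half of the supply unit, a low box 90 mm wide and 180 mm long fixed on the cradle's -y side. z is up; x is the cradle's x laid level.
- switch (a joint): Mains switch, a black paddle lever on the front half of the supply unit: 0 = off, leaning to the rack's open front; 1.0 rad = fully on, leaning towards the backstop's side, at a stop. It turns about the cradle's y axis, with light friction (about 2 N at its end), and stays where it is left.
- switch_tip (a point): Middle of the lever's crossbar (16 mm thick, 30 mm long along the cradle's y), 55 mm from the pivot. Off, it is about 124 mm above the bench and 26 mm to the front of the pivot; on, 26 mm beyond it. The pivot is 76 mm above the bench, 90 mm in front of the socket, over a plinth 60 x 46 mm whose top is 74 mm above the bench.
- full1_c (a point): Centre (half-way up) of a charged power pack, the lower of the two piled on the rack's deck at the start. All packs are alike: rounded light grey plastic boxes with black ends, 130 mm long (x), 60 mm wide (y), 40 mm high (z), 0.3 to 0.55 kg, with brass contacts at both ends, so either end may go to the backstop.
- full2_c (a point): Centre (half-way up) of the other charged power pack, like full1, lying on top of it on the rack at the start.
- tray: Shallow dark grey tray, fixed, 260 mm (x) by 160 mm (y), walls 24 mm high and 4 mm thick, floor about 4 mm thick. Origin: centre of its underside. It holds two packs side by side on its floor, each with its length along the tray's y, their centres 60 mm either side of the middle.
- pack1_c (a point): Centre (half-way up) of a drained power pack, just like full1, lying flat on the bench at the start; may be absent.
- pack2_c (a point): Centre (half-way up) of a drained power pack, just like full1, lying flat on the bench at the start; may be absent.
- pack3_c (a point): Centre (half-way up) of a drained power pack, just like full1, lying flat on the bench at the start; may be absent.
- pack4_c (a point): Centre (half-way up) of a drained power pack, just like full1, lying flat on the bench at the start; may be absent.
- tester_grip (a point): Middle of the handle of the plug-in tester, 110 mm above its nose's end; z points from nose to cap. Round dark handle 23 mm across, from 41 to 141 mm above the nose's end; collar 30 mm across, underside at 35 mm; steel nose 8 mm across, round-ended. 90 g. It starts and ends in the tool stand, collar on the stand's top.
- tester_tip (a point): The very end of the tester's nose; when fully home it lies 35 mm below the socket's mouth, the collar resting on the unit's top.
- stand: Wooden tool stand, fixed, 44 mm (x) by 150 mm (y) by 45 mm high, origin at the centre of its underside. The tester's hole (11 mm across, 40 mm deep) is at y = +50 mm; two screwdrivers with dark handles stand in it at y = -25 and -58 mm, up to 150 mm above the bench.
- mouse: Bystander: black computer mouse, 105 x 60 x 35 mm.
- bell: Bystander: brass desk bell, 80 mm across, 55 mm high.
- mug: Bystander: white mug, 82 mm across, 95 mm high.
- screwdriver: Bystander: screwdriver lying on the bench, 190 mm.
- multimeter: Bystander: dark hand multimeter lying face up, 150 x 75 x 50 mm.
- partsbox: Bystander: small light grey parts box, 50 x 36 x 22 mm, beside the tool stand.

How it is judged:
By the outcome, as a careful person would: the job done as asked, in the order asked, and still so for the second after the job is handed in, with the robot touching nothing.
Of pack1, pack2, pack3, pack4 only 2 to 4 are there at a start; the rules pass over those that are not, and their reading is None.
At some moment in a run one of full1, full2, pack1, pack2, pack3, pack4 may be knocked a few centimetres aside while the robot is not near it.
It also fails if it takes over 210 s, if anything falls off the work surface, if the arm or the gripper's body presses on something with over 40 N, if the wrist force passes 120 N, or if a joint passes its speed limit or range.

### The arm

A 7-joint arm with a two-finger parallel gripper is mounted at the origin on the work surface. World frame = base frame: x ahead of the robot, y to its left, z up, the work surface at z = 0. Lengths are in m, angles in rad, forces in N, time in s.
With the tool pointing down it reaches from about 0.4 to 0.85 m from the base axis. Payload 4.4 kg.
Tool frame: the origin (TCP) lies on the centre line of the jaws, within the pads' length; the fingertips stand 19 mm ahead of it and the grasp point (between the pads) is the TCP (env.tcp_to_tips is the distance from the TCP to the fingertips, in m); z points along the fingers, y is the direction in which the jaws open and shut (so a half turn about z gives the same grasp; the last joint's range is limited). The gripper opens to 94 mm and grips with 3 to 60 N. Pads are 16 mm wide; open, the fingers measure 119 mm over their backs; the gripper's body (75 mm by 177 mm) begins 78 mm behind the grasp point.
Start: joints at [-1.325, 0.628, 0.038, 1.517, -0.027, 0.996, -0.02], TCP at [0.199, 0.619, 0.224] pointing down, gripper open.
Joint ranges: [-3.06, 3.06], [-0.37, 2.12], [-1.25, 1.32], [0.18, 2.47], [-1.1, 4.24], [0.23, 1.98], [-2.94, 2.94]. Speed limits (rad/s): [2.57, 2.57, 3.14, 3.14, 3.14, 3.14, 3.14].

### API

Orientations are given as a unit quaternion [x, y, z, w].
In Python, from plant import status, eyes, finish_job, env gives the robot as it stands.
- The arm moves only by the shell command python3 -m handwheel 'ROWS' [FORCE]. ROWS is JSON, a list of rows, each a list of 7 numbers: the turn, a rotation vector about the tool's x, y, z in rad, then the shift along the tool's x, y, z in cm, then the opening, from -1 (shut) to 1 (fully open). In form: [[ax, ay, az, x, y, z, jaw], ...]. A call has exactly 8 rows; each row is the pose to reach, as a shift and turn from the pose commanded when the call began, along the tool's axes at that moment; what a row does not reach only later rows make up. A row lasts 1/10 s, in which the tool goes at most 50 mm and 8.59 degrees, less where a joint would pass 70% of its speed; a pose out of reach is approached as far as the arm can. A call with a gripper value outside its range is refused whole. The fingers move at their own pace and stop on an object; FORCE is the grip in N (left out, the last holds). Time passes only in rows, so rows that repeat a pose let the fingers close, or fill a call up. It gives the time, the measured TCP pose, the force and the opening at its end, in the units of the state.
- status.get_obs(): the state, without advancing time (a new reading comes with each control period).
- eyes.camera(name): name is "side" or "top"; returns a dict with "img" (420x560x3 uint8, blue, green, red), "mtx" (3x3 intrinsics, pixels), "camera_from_world" (4x4, takes a point from world to camera coordinates). Camera axes: x right, y up, looking along -z (the intrinsics and any distortion apply to the point x, -y, -z); pixel columns grow to the right and rows downward; lengths in m; the calibration is good to about 2 mm. A picture is of the moment at which its call begins. There is no depth.
- finish_job(): hands the job in, once; it reports no verdict.
The state is a dict: "t": time; "qpos": joint angles; "joint_velocities": joint speeds; "effort": joint torques, N m; "tool_pos": TCP position; "tool_rot": TCP orientation; "force": force on the tool from outside, world axes, zero at the start; "wrist_torque": the same for the moment, N m; "finger_gap": opening from 0.0 (shut) to 1.0 (fully open).
Only numpy, scipy, OpenCV 4.12 (cv2) and the standard library are available. Lean on these libraries where they do the work, as an engineer would, in place of code of your own. Each camera call takes 0.05 s, during which the arm holds its last target. There are 200 camera calls.

## Working session

There is one attempt and no reset: what is moved stays moved. The work goes in short steps, Python scripts to look and compute and a shell command to move; the robot and the scene stay as the last step left them, time stands still between calls to the robot, and variables do not carry over. Pictures are saved under pics/ and viewed, on a budget of 14 in all, crops included, one or two more only if the job needs it, and the job is handed in when it is done.

```bash
ls; mkdir -p pics
python3 - <<'E'
from plant import status,eyes,env
import cv2,numpy as np
o=status.get_obs();print(o)
for n in("top","side"):
    c=eyes.camera(n);cv2.imwrite(f"pics/{n}0.png",c["img"]);print(n,c["mtx"],c["camera_from_world"])
a=[cv2.imread(f"pics/{n}0.png") for n in("top","side")]
E
```

```text
pics
{'t': 0.0, 'qpos': array([-1.32479955,  0.62932881,  0.03844451,  1.51834977, -0.02697812,
        0.99629539, -0.01999032]), 'joint_velocities': array([ 0.00117977,  0.00051881,  0.00131489, -0.00081939,  0.00140441,
        0.00112738,  0.00014789]), 'effort': array([ 1.86404318e-04, -5.49727678e+01,  1.14408810e+00, -1.86634111e+01,
       -5.19806729e-02,  2.38561764e-02,  1.47735491e-04]), 'tool_pos': array([0.19918803, 0.61807129, 0.22357121]), 'tool_rot': array([ 1.55257740e-01,  9.87873558e-01, -9.23422028e-04, -1.23290145e-04]), 'force': array([ 0.22524667,  0.10456754, -0.0153581 ]), 'wrist_torque': array([ 0.00415852, -0.02694034, -0.03616353]), 'finger_gap': 0.9999954765830132}
top [[398.83704195   0.         280.99530423]
 [  0.         398.83704195 209.08050551]
 [  0.           0.           1.        ]] [[-0.02343125 -0.99971978  0.00336615 -0.0126767 ]
 [ 0.97896363 -0.02226187  0.20281674 -0.51487921]
 [-0.20268497  0.00804759  0.97921093 -0.94467714]
 [ 0.          0.          0.          1.        ]]
side [[431.50423908   0.         283.22141421]
 [  0.         431.50423908 210.94040569]
 [  0.           0.           1.        ]] [[ 0.79887831 -0.60140707 -0.01014827 -0.40436796]
 [ 0.31964606  0.41018833  0.85414983 -0.2537619 ]
 [-0.50952905 -0.68560562  0.51992796 -0.81419876]
 [ 0.          0.          0.          1.        ]]
```

View pics/top0.png

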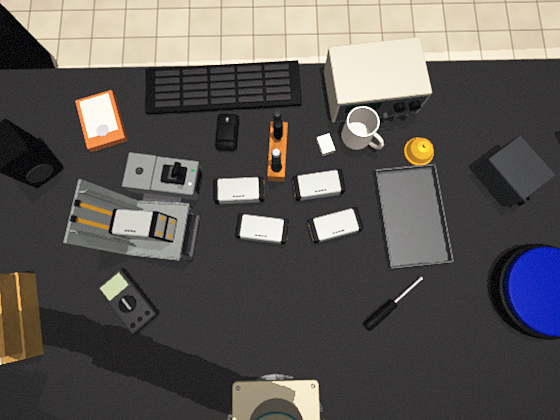

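View pics/side0.png

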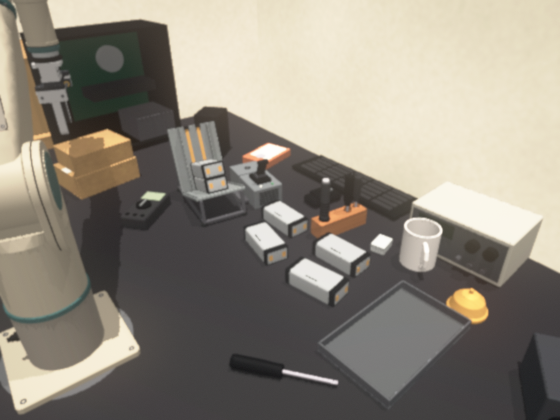

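```bash
cat > h.py <<'E'
import cv2,numpy as np
from scipy.spatial.transform import Rotation as R
from plant import status,eyes
def ray(c,uv):
    T=np.asarray(c["camera_from_world"]);K=np.asarray(c["mtx"])
    p=np.linalg.solve(K,[uv[0],uv[1],1.]);d=T[:3,:3].T@np.array([p[0],-p[1],-p[2]])
    return -T[:3,:3].T@T[:3,3],d
def onz(c,uv,z):
    o,d=ray(c,uv);return o+d*(z-o[2])/d[2]
def tri(c1,p1,c2,p2):
    o1,d1=ray(c1,p1);o2,d2=ray(c2,p2)
    s=np.linalg.lstsq(np.c_[d1,-d2],o2-o1,rcond=None)[0]
    a,b=o1+s[0]*d1,o2+s[1]*d2;return (a+b)/2,np.linalg.norm(a-b)
def proj(c,P):
    T=np.asarray(c["camera_from_world"]);q=T[:3,:3]@P+T[:3,3];v=np.asarray(c["mtx"])@[q[0],-q[1],-q[2]];return v[:2]/v[2]
def packs(c,z=0.04,thr=170):
    im=c["img"].astype(int);m=((im.min(2)>thr)&(im.max(2)-im.min(2)<25)).astype(np.uint8)
    m=cv2.morphologyEx(m,cv2.MORPH_CLOSE,np.ones((3,3),np.uint8))
    out=[]
    for k in cv2.findContours(m,cv2.RETR_EXTERNAL,cv2.CHAIN_APPROX_NONE)[0]:
        if not 300<cv2.contourArea(k)<1800:continue
        w=np.array([onz(c,p,z)[:2] for p in k[:,0]])*1000
        (x,y),(a,b),t=cv2.minAreaRect(w.astype(np.float32))
        if a<b:a,b,t=b,a,t+90
        out.append((np.round(k[:,0].mean(0)),round(x,1),round(y,1),round(a),round(b),round((t+90)%180-90,1)))
    return out
def go(*targets,start=None):
    """each target: (pos, 3x3 R); prints increments in tool axes (rad, cm), from the measured pose"""
    o=status.get_obs();p,r=(o["tool_pos"],R.from_quat(o["tool_rot"])) if start is None else start
    for q,S in targets:
        S=R.from_matrix(S)
        print(np.round((r.inv()*S).as_rotvec(),3),np.round(100*r.inv().apply(np.array(q)-p),2));p,r=np.array(q),S
E
python3 - <<'E'
from h import *
c=eyes.camera("top");s=eyes.camera("side")
print(-np.array(c["camera_from_world"])[:3,:3].T@np.array(c["camera_from_world"])[:3,3])
for p in packs(c):print(p)
a=cv2.resize(c["img"][110:275,55:215],(640,660),interpolation=cv2.INTER_CUBIC)[:600]
b=cv2.resize(s["img"][110:270,160:320],(640,640),interpolation=cv2.INTER_CUBIC)
cv2.imwrite("pics/a.png",cv2.resize(np.hstack([a,b[:600]]),(800,375)))
cv2.imwrite("pics/a.png",cv2.resize(c["img"][110:270,60:215],None,fx=3.7,fy=3.7,interpolation=cv2.INTER_CUBIC))
cv2.imwrite("pics/b.png",cv2.resize(s["img"][110:270,160:375],None,fx=3.7,fy=3.7,interpolation=cv2.INTER_CUBIC))
E
```

```text
[ 0.31227913 -0.01653295  1.02950698]
(array([261., 228.]), 470.8, 25.6, 105, 57, 81.5)
(array([335., 224.]), 475.7, -161.4, 105, 57, -76.4)
(array([134., 221.]), 495.7, 345.9, 102, 69, 83.9)
(array([238., 189.]), 573.3, 84.0, 104, 57, -88.3)
(array([319., 183.]), 583.1, -123.3, 105, 57, -82.9)
(array([366., 124.]), 746.5, -259.6, 112, 87, 66.7)
(array([ 98., 115.]), 780.8, 454.6, 113, 78, 17.0)
```

View pics/a.png

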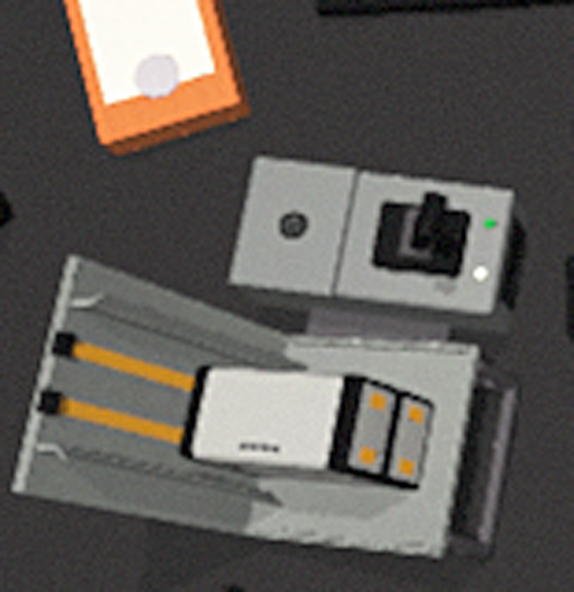

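View pics/b.png

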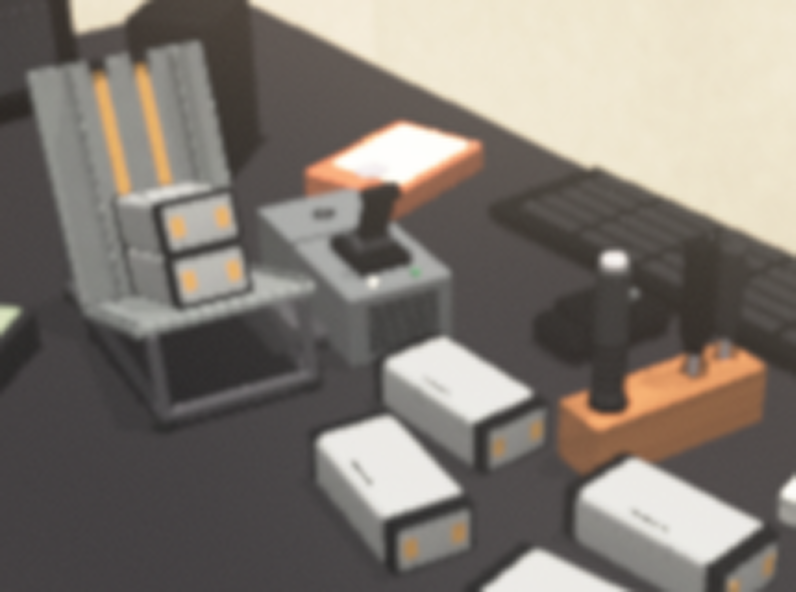

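Run:
```python
from h import *
c=eyes.camera("top");s=eyes.camera("side")
f=lambda u,v:(60+(u+.5)/3.7-.5,110+(v+.5)/3.7-.5)
g=lambda u,v:(160+(u+.5)/3.7-.5,110+(v+.5)/3.7-.5)
U=[onz(c,f(*p),.062)*1e3 for p in[(255,157),(513,190),(497,313),(230,283)]];print("unit",np.round(U,1))
D=[onz(c,f(*p),.082)*1e3 for p in[(480,345),(443,555)]];print("deck edge",np.round(D,1))
B=[onz(c,f(*p),.204)*1e3 for p in[(72,257),(13,490)]];print("back top",np.round(B,1))
def yaw(v):return np.degrees(np.arctan2(v[1],v[0]))
print("cradle x yaw",yaw(U[0]-U[1]),yaw(U[3]-U[2]),"y from edges",yaw(D[1]-D[0])+90,yaw(B[1]-B[0])+90,yaw(sum(B)-sum(D)))
print("socket",*tri(c,f(293,225),s,g(323,213)),onz(c,f(293,225),.062),onz(s,g(323,213),.062))
print("tester cap side z=.151",onz(s,g(614,255),.151))
# top view region of stand
cv2.imwrite("pics/c.png",cv2.resize(c["img"][100:200,200:360],None,fx=5,fy=5,interpolation=cv2.INTER_CUBIC))
# tray corners
```

```text
unit [[669.8 360.6  62. ]
 [642.  182.5  62. ]
 [555.3 191.7  62. ]
 [580.3 372.6  62. ]]
deck edge [[528.9 198.1  82. ]
 [391.9 218.5  82. ]]
back top [[558.6 407.8 204. ]
 [423.6 430.1 204. ]]
cradle x yaw 81.1275180016011 82.13648072075752 y from edges 261.51731490806026 260.6228140697343 81.7127835141128
socket [0.61886212 0.33201926 0.06340877] 0.0021637714816574046 [0.62029334 0.33205628 0.062     ] [0.61933506 0.33485581 0.062     ]
tester cap side z=.151 [6.38957123e-01 5.49959697e-04 1.51000000e-01]
```

View pics/c.png

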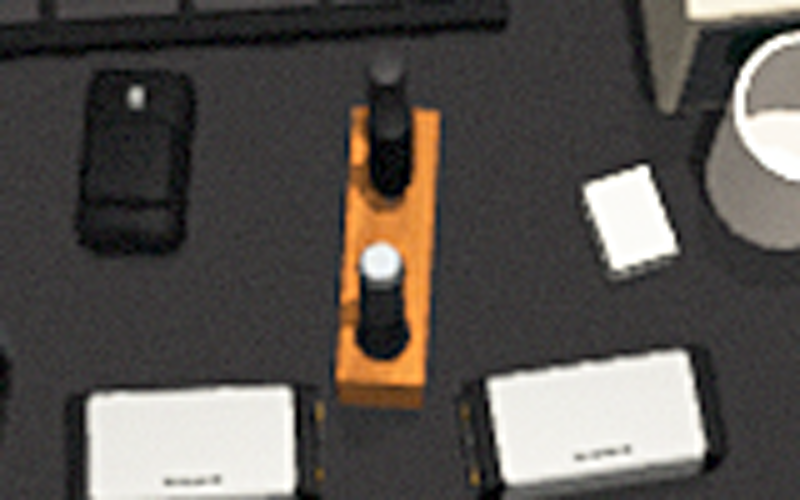

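```bash
cat >> h.py <<'E'
O=np.array([.4816,.352,.030]);YAW=np.radians(81.5);AL=.35
xh=np.array([np.cos(YAW),np.sin(YAW),0]);ZW=np.array([0,0,1.])
XC=np.cos(AL)*xh-np.sin(AL)*ZW;ZC=np.sin(AL)*xh+np.cos(AL)*ZW;YC=np.cross(ZC,XC);C=np.c_[XC,YC,ZC]
RC=np.c_[np.cross(-YC,-ZC),-YC,-ZC]   # gripping on the slope
def cr(x,y,z):return O+C@(np.array([x,y,z])/1000)
def down(deg):  # jaws (tool y) along world yaw deg
    a=np.radians(deg);y=np.array([np.cos(a),np.sin(a),0]);return np.c_[np.cross(y,-ZW),y,-ZW]
def onC(c,uv,z):  # ray onto cradle plane z (mm) -> cradle mm
    o,d=ray(c,uv);o=C.T@(o-O);d=C.T@d;return 1e3*(o+d*(z/1e3-o[2])/d[2])
E
python3 - <<'E'
from h import *
c=eyes.camera("top");s=eyes.camera("side")
f=lambda u,v:(60+(u+.5)/3.7-.5,110+(v+.5)/3.7-.5)
g=lambda u,v:(160+(u+.5)/3.7-.5,110+(v+.5)/3.7-.5)
print("full2 top",[np.round(onC(c,f(*p),80)) for p in[(205,367),(350,375),(335,470),(190,460)]])
print("front brass",[np.round(onC(c,f(*p),z)) for p,z in[((378,400),60),((370,456),60),((415,413),20),((406,467),20)]])
print("flange ends",[np.round(onC(c,f(*p),z)) for p,z in[((100,295),180),((65,455),180)]])
print("strips top",[np.round(onC(c,f(*p),185)) for p in[(65,343),(50,402)]])
t=np.array([onz(c,p,.024)[:2] for p in[(376,168),(437,165),(452,262),(391,268)]])*1e3
print("tray",t.round(),t.mean(0).round(),"x yaw",np.degrees(np.arctan2(*(t[0]+t[1]-t[2]-t[3])[::-1])))
cap=(200+381.5/5-.5,100+262.5/5-.5);print("tester",tri(c,cap,s,g(614,258)))
for p in packs(c)[:5]:print(p)
go((cr(-67,0,110)+[0,0,.1],RC),(cr(-67,0,68),RC))
E
```

```text
full2 top [array([ -9., -28.,  80.]), array([-121.,  -29.,   80.]), array([-124.,   30.,   80.]), array([-13.,  32.,  80.])]
front brass [array([-130.,  -18.,   60.]), array([-132.,   17.,   60.]), array([-129.,  -18.,   20.]), array([-130.,   17.,   20.])]
flange ends [array([-18., -47., 180.]), array([-20.,  46., 180.])]
strips top [array([ -6., -17., 185.]), array([ -5.,  17., 185.])]
tray [[ 625. -277.]
 [ 630. -439.]
 [ 375. -451.]
 [ 364. -296.]] [ 498. -366.] x yaw 3.3619959576324927
tester (array([ 0.62591593, -0.0145303 ,  0.1591921 ]), np.float64(0.0013531785748279747))
(array([261., 228.]), 470.8, 25.7, 105, 57, 81.5)
(array([132., 222.]), 492.7, 351.4, 92, 62, 83.5)
(array([335., 224.]), 475.9, -161.3, 105, 57, -76.6)
(array([238., 189.]), 573.4, 84.0, 103, 57, -88.5)
(array([319., 183.]), 583.1, -123.3, 105, 57, -82.7)
[ 0.246 -0.29   1.392] [-35.45 -19.2   -3.19]
[0. 0. 0.] [ 3.43 -0.   13.59]
```

```bash
python3 -m handwheel '[[0,0,0,0,0,-5,0.6],[0.02,-0.03,0.15,-3,-2,-10,0.6],[0.05,-0.06,0.28,-7,-4,-13,0.6],[0.07,-0.09,0.42,-12,-7,-14,0.6],[0.1,-0.12,0.56,-17,-10,-14,0.6],[0.12,-0.14,0.7,-22,-12,-14,0.6],[0.14,-0.17,0.83,-26,-14,-14,0.6],[0.16,-0.2,0.96,-30,-16,-14,0.6]]' 25
python3 - <<'E'
from h import *
go((cr(-66,0,110)+[0,0,.1],RC),(cr(-66,0,68),RC))
E
```

```text
t: 1.2
tool_pos: [0.4201, 0.3893, 0.3648]
tool_rot: [0.593, 0.796, -0.091, 0.083]
force: [0.3, 0.5, -0.3]
finger_gap: 0.798
[ 0.083 -0.096  0.426] [-4.72  4.34 12.19]
[0. 0. 0.] [ 3.43 -0.   13.59]
```

```bash
python3 -m handwheel '[[0.02,-0.02,0.1,-1,1,1,0.6],[0.04,-0.05,0.21,-2,2,3,0.6],[0.06,-0.07,0.32,-3,3,6,0.6],[0.083,-0.096,0.426,-4.7,4.3,9,0.6],[0.083,-0.096,0.426,-4.7,4.3,12,0.6],[0.083,-0.096,0.426,-4.7,4.3,12.2,0.6],[0.083,-0.096,0.426,-4.7,4.3,12.2,0.6],[0.083,-0.096,0.426,-4.7,4.3,12.2,0.6]]'
python3 - <<'E'
from h import *
go((cr(-66,0,68),RC))
s=eyes.camera("side");cv2.imwrite("pics/d.png",cv2.resize(s["img"][60:260,120:380],None,fx=3,fy=3))
E
```

```text
t: 2.0
tool_pos: [0.477, 0.3311, 0.2568]
tool_rot: [0.744, 0.645, -0.13, 0.113]
force: [0.9, 0.2, -0.1]
finger_gap: 0.796
[ 0.002 -0.003  0.006] [ 3.15  0.13 13.78]
```

View pics/d.png

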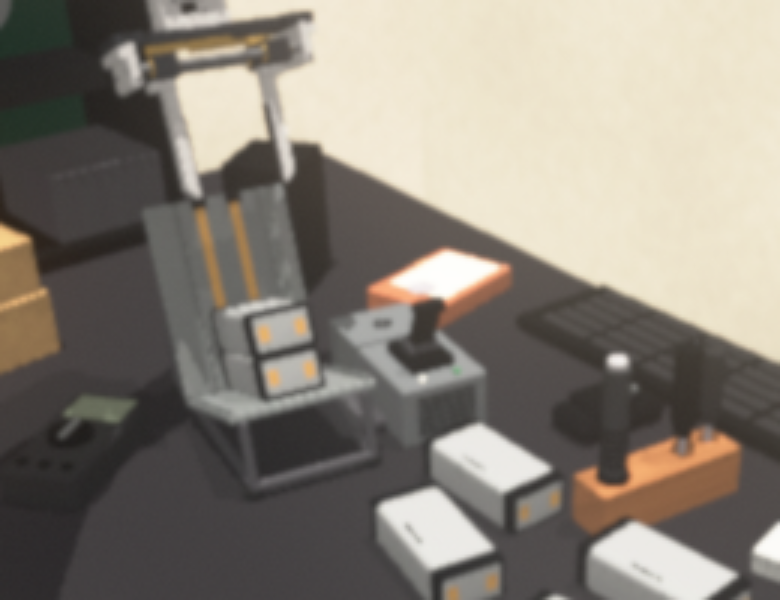

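```bash
python3 -m handwheel '[[0,0,0,1,0.1,3,0.6],[0,0,0,2,0.1,6.5,0.6],[0,0,0,3,0.1,10,0.6],[0,0,0,3.2,0.1,12.5,0.6],[0,0,0,3.2,0.1,13.5,0.6],[0,0,0,3.2,0.1,13.7,0.6],[0,0,0,3.2,0.1,13.7,-0.2],[0,0,0,3.2,0.1,13.7,-0.2]]' 25
python3 -m handwheel '[[0,0,0,0,0,0,-0.2],[0,0,0,0,0,0,-0.2],[0,0,0,0.1,0,-1,-0.2],[0,0,0,0.2,0,-3,-0.2],[0,0,0,0.3,0,-6,-0.2],[0,0,0,0.3,0,-9,-0.2],[0,0,0,0.3,0,-11,-0.2],[0,0,0,0.3,0,-12,-0.2]]'
python3 - <<'E'
from h import *
T=np.array([.498,-.366,0]);a=np.radians(3.4);tx=np.array([np.cos(a),np.sin(a),0])
o=status.get_obs()
go((T+tx*.06+[0,0,.2],down(3.4)),(T+tx*.06+[0,0,.034],down(3.4)))
s=eyes.camera("side");cv2.imwrite("pics/e.png",cv2.resize(s["img"][60:260,120:380],None,fx=3,fy=3))
E
```

```text
t: 2.85
tool_pos: [0.4762, 0.3139, 0.1172]
tool_rot: [0.744, 0.645, -0.13, 0.113]
force: [0.7, 0.4, -1.1]
finger_gap: 0.663
t: 3.65
tool_pos: [0.4818, 0.3548, 0.2289]
tool_rot: [0.745, 0.644, -0.133, 0.115]
force: [-0.6, -4.3, -4.4]
finger_gap: 0.638
[-0.036  0.351 -0.202] [-64.59  17.87  26.83]
[0. 0. 0.] [ 0.   0.  16.6]
```

View pics/e.png

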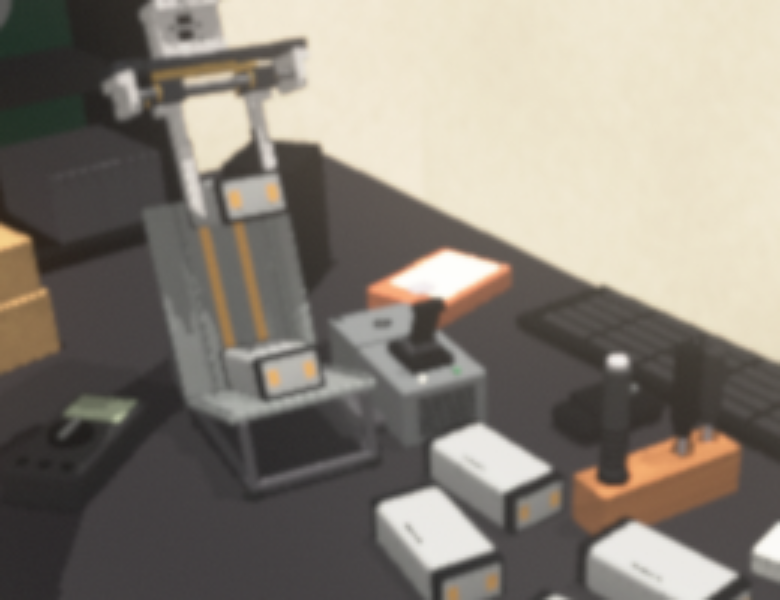

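```bash
python3 -m handwheel '[[0,0,0,-1,0,-2,-0.2],[0,0.02,-0.01,-4,1,-2,-0.2],[0,0.06,-0.03,-8,2,0,-0.2],[-0.01,0.1,-0.06,-13,3.5,2,-0.2],[-0.015,0.15,-0.08,-18,5,4,-0.2],[-0.02,0.2,-0.11,-23,6.5,6.5,-0.2],[-0.03,0.25,-0.14,-28,8,9,-0.2],[-0.036,0.3,-0.17,-33,9,11,-0.2]]'
python3 - <<'E'
from h import *
T=np.array([.498,-.366,0]);a=np.radians(3.4);tx=np.array([np.cos(a),np.sin(a),0])
go((T+tx*.06+[0,0,.12],down(3.4)),(T+tx*.06+[0,0,.034],down(3.4)))
E
```

```text
t: 4.5
tool_pos: [0.5189, 0.0303, 0.2385]
tool_rot: [0.695, 0.718, -0.016, 0.018]
force: [1.6, -0.5, -3.5]
finger_gap: 0.64
[ 0.002  0.047 -0.027] [-38.78   2.61  13.69]
[0. 0. 0.] [0.  0.  8.6]
```

```bash
python3 -m handwheel '[[0,0.01,0,-4,0.2,0,-0.2],[0,0.02,-0.01,-9,0.6,0.5,-0.2],[0,0.03,-0.01,-14,1,2,-0.2],[0,0.04,-0.02,-19,1.3,3.5,-0.2],[0,0.047,-0.027,-24,1.7,5.5,-0.2],[0,0.047,-0.027,-29,2,8,-0.2],[0,0.047,-0.027,-34,2.4,11,-0.2],[0,0.047,-0.027,-38.8,2.6,13.7,-0.2]]'
python3 -m handwheel '[[0,0,0,0,0,0,-0.2],[0,0,0,0,0,2,-0.2],[0,0,0,0,0,4.5,-0.2],[0,0,0,0,0,6.5,-0.2],[0,0,0,0,0,7.5,-0.2],[0,0,0,0,0,8,-0.2],[0,0,0,0,0,8.3,-0.2],[0,0,0,0,0,8.3,-0.2]]'
python3 - <<'E'
from h import *
T=np.array([.498,-.366,0]);a=np.radians(3.4);tx=np.array([np.cos(a),np.sin(a),0])
go((T+tx*.06+[0,0,.034],down(3.4)))
E
```

```text
t: 5.3
tool_pos: [0.5551, -0.338, 0.1325]
tool_rot: [0.687, 0.727, -0.0, 0.001]
force: [0.8, 0.2, -2.9]
finger_gap: 0.636
t: 6.1
tool_pos: [0.5551, -0.3369, 0.0516]
tool_rot: [0.687, 0.727, -0.001, 0.001]
force: [-0.3, 0.3, -3.6]
finger_gap: 0.639
[ 0.001  0.003 -0.003] [-2.56  0.14  1.77]
```

```bash
python3 -m handwheel '[[0,0,0,0,0,-1,-0.2],[0,0,0,-1,0.1,-1,-0.2],[0,0,0,-2.5,0.1,-1,-0.2],[0,0,0,-2.5,0.1,0,-0.2],[0,0,0,-2.5,0.1,1,-0.2],[0,0,0,-2.5,0.1,1.5,-0.2],[0,0,0,-2.5,0.1,1.8,-0.2],[0,0,0,-2.5,0.1,1.8,-0.2]]'
python3 - <<'E'
from h import *
print(status.get_obs()["force"])
s=eyes.camera("top");cv2.imwrite("pics/f.png",cv2.resize(s["img"][120:300,330:500],None,fx=3,fy=3))
E
```

```text
t: 6.9
tool_pos: [0.5567, -0.3609, 0.0324]
tool_rot: [0.687, 0.727, -0.001, -0.0]
force: [0.6, -0.0, -3.3]
finger_gap: 0.635
[ 0.59984964 -0.04759612 -3.26286675]
```

View pics/f.png

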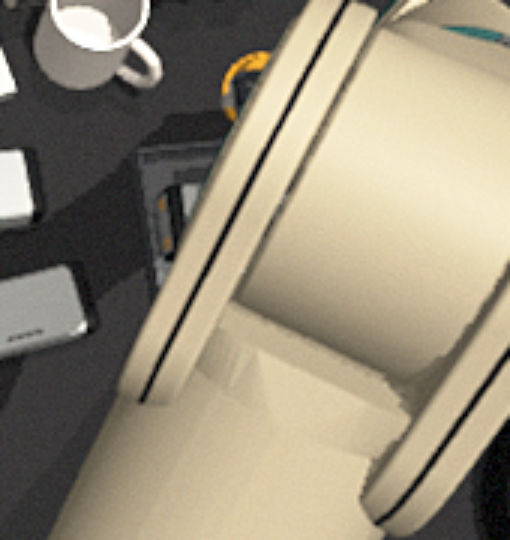

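```bash
python3 -m handwheel '[[0,0,0,0,0,0.2,-0.2],[0,0,0,0,0,0.4,-0.2],[0,0,0,0,0,0.4,0.2],[0,0,0,0,0,0.4,0.6],[0,0,0,0,0,0.2,0.6],[0,0,0,0,0,-1,0.6],[0,0,0,0,0,-4,0.6],[0,0,0,0,0,-8,0.6]]'
python3 -m handwheel '[[0,0,0,3,0,-4,0.6],[0,0,0,7,0,-8,0.6],[0,0,0,12,-1,-12,0.6],[0,-0.03,0.03,17,-1.5,-13,0.6],[0,-0.07,0.06,22,-2,-14,0.6],[0,-0.12,0.1,27,-3,-14,0.6],[0,-0.15,0.12,32,-4,-14,0.6],[0,-0.2,0.15,37,-5,-14,0.6]]'
python3 - <<'E'
from h import *
go((cr(-66,0,150),RC),(cr(-66,0,28),RC))
c=eyes.camera("top")
for p in packs(c):print(p)
E
```

```text
t: 7.75
tool_pos: [0.556, -0.3609, 0.1126]
tool_rot: [0.687, 0.727, -0.001, -0.001]
force: [0.7, 0.3, 1.0]
finger_gap: 0.8
t: 8.55
tool_pos: [0.4919, -0.017, 0.2533]
tool_rot: [0.737, 0.669, -0.068, 0.075]
force: [0.5, 0.7, -0.2]
finger_gap: 0.797
[ 0.032 -0.149  0.047] [36.04 -4.68 -1.36]
[0. 0. 0.] [ 0.   0.  12.2]
(array([336., 224.]), 475.7, -161.4, 105, 57, -76.5)
(array([412., 191.]), 558.0, -361.0, 105, 57, -86.8)
(array([319., 183.]), 583.1, -123.4, 105, 57, -82.7)
(array([366., 125.]), 738.4, -248.5, 111, 87, 3.8)
(array([ 98., 115.]), 780.4, 454.5, 114, 78, 17.0)
```

```bash
python3 -m handwheel '[[0,-0.01,0,4,-0.5,-1,0.6],[0,-0.03,0,9,-1,-2,0.6],[0.01,-0.06,0.01,14,-1.7,-3,0.6],[0.01,-0.09,0.02,19,-2.3,-3,0.6],[0.02,-0.12,0.03,24,-3,-3,0.6],[0.03,-0.149,0.047,29,-3.8,-2.5,0.6],[0.032,-0.149,0.047,33,-4.4,-2,0.6],[0.032,-0.149,0.047,36,-4.7,-1.4,0.6]]'
python3 - <<'E'
from h import *
go((cr(-66,0,28),RC))
c=eyes.camera("side")
for p in packs(c):print(p)
E
```

```text
t: 9.4
tool_pos: [0.4779, 0.3445, 0.1918]
tool_rot: [0.744, 0.646, -0.132, 0.112]
force: [0.2, -1.5, -0.1]
finger_gap: 0.801
[-0.002 -0.002  0.008] [-0.33  0.28 12.13]
(array([416., 309.]), 557.3, -356.1, 104, 60, -86.7)
(array([316., 274.]), 472.1, -160.6, 103, 60, -76.4)
(array([340., 248.]), 579.4, -122.3, 103, 60, -81.7)
(array([264., 236.]), 468.2, 27.7, 103, 58, 81.8)
(array([421., 244.]), 750.7, -227.2, 219, 89, 39.6)
(array([283., 212.]), 570.0, 86.2, 104, 60, -88.2)
```

```bash
python3 -m handwheel '[[0,0,0,-0.3,0.2,2,0.6],[0,0,0,-0.3,0.2,5,0.6],[0,0,0,-0.3,0.2,8,0.6],[0,0,0,-0.3,0.2,10.5,0.6],[0,0,0,-0.3,0.2,11.7,0.6],[0,0,0,-0.3,0.2,12.1,0.6],[0,0,0,-0.3,0.2,12.1,-0.2],[0,0,0,-0.3,0.2,12.1,-0.2]]' 25
python3 -m handwheel '[[0,0,0,0,0,0,-0.2],[0,0,0,0,0,0,-0.2],[0,0,0,-0.1,0,-1,-0.2],[0,0,0,-0.2,0,-3,-0.2],[0,0,0,-0.3,0,-6,-0.2],[0,0,0,-0.5,0,-9,-0.2],[0,0,0,-0.5,0,-12,-0.2],[0,0,0,-1.5,0.2,-15,-0.2]]'
python3 -m handwheel '[[0,0,0,-3,0,-1,-0.2],[0,0.02,-0.01,-7,0.2,0,-0.2],[0,0.06,-0.03,-11,1,2,-0.2],[-0.01,0.1,-0.06,-15,2,4,-0.2],[-0.015,0.15,-0.08,-19,3,6,-0.2],[-0.02,0.2,-0.11,-23.5,4,8,-0.2],[-0.03,0.25,-0.14,-28,5,10,-0.2],[-0.036,0.3,-0.17,-32,6,12,-0.2]]'
python3 - <<'E'
from h import *
T=np.array([.498,-.366,0]);a=np.radians(3.4);tx=np.array([np.cos(a),np.sin(a),0])
go((T-tx*.06+[0,0,.12],down(3.4)),(T-tx*.06+[0,0,.031],down(3.4)))
c=eyes.camera("top")
E
```

```text
t: 10.25
tool_pos: [0.4747, 0.2969, 0.0813]
tool_rot: [0.745, 0.644, -0.132, 0.112]
force: [-2.7, 0.1, -0.8]
finger_gap: 0.667
t: 11.05
tool_pos: [0.4813, 0.3345, 0.227]
tool_rot: [0.744, 0.645, -0.133, 0.112]
force: [-0.3, -0.2, -6.3]
finger_gap: 0.635
t: 11.85
tool_pos: [0.4909, -0.0167, 0.2238]
tool_rot: [0.697, 0.717, -0.017, 0.017]
force: [0.4, 0.3, -5.4]
finger_gap: 0.637
[-0.001  0.048 -0.031] [-34.58  -6.27  12.06]
[0. 0. 0.] [0.  0.  8.9]
```

```bash
python3 -m handwheel '[[0,0.01,0,-4,-0.6,0,-0.2],[0,0.02,-0.01,-8.5,-1.5,0,-0.2],[0,0.03,-0.01,-13,-2.5,1,-0.2],[0,0.04,-0.02,-17.5,-3.3,2,-0.2],[0,0.048,-0.03,-22,-4,3,-0.2],[0,0.048,-0.03,-26.5,-5,4.5,-0.2],[0,0.048,-0.03,-31,-5.7,6.5,-0.2],[0,0.048,-0.03,-34.6,-6.3,8,-0.2]]'
python3 -m handwheel '[[0,0,0,0,0,0.5,-0.2],[0,0,0,0,0,1.5,-0.2],[0,0,0,0,0,2.5,-0.2],[0,0,0,0,0,3.5,-0.2],[0,0,0,0,0,4,-0.2],[0,0,0,0,0,4,-0.2],[0,0,0,0,0,4,-0.2],[0,0,0,0,0,4,-0.2]]'
python3 - <<'E'
from h import *
T=np.array([.498,-.366,0]);a=np.radians(3.4);tx=np.array([np.cos(a),np.sin(a),0])
go((T-tx*.06+[0,0,.032],down(3.4)))
E
```

```text
t: 12.7
tool_pos: [0.4366, -0.368, 0.1597]
tool_rot: [0.687, 0.726, -0.002, -0.001]
force: [0.1, 0.8, -4.4]
finger_gap: 0.641
t: 13.5
tool_pos: [0.4382, -0.3656, 0.1209]
tool_rot: [0.687, 0.727, -0.001, 0.0]
force: [-0.1, 0.5, -5.0]
finger_gap: 0.632
[-0.001  0.002 -0.002] [-0.38 -0.02  8.89]
```

```bash
python3 -m handwheel '[[0,0,0,-0.2,0,2,-0.2],[0,0,0,-0.2,0,4.5,-0.2],[0,0,0,-0.2,0,6.5,-0.2],[0,0,0,-0.2,0,8,-0.2],[0,0,0,-0.2,0,8.8,-0.2],[0,0,0,-0.2,0,9,-0.2],[0,0,0,-0.2,0,9,0.2],[0,0,0,-0.2,0,9,0.6]]'
python3 -m handwheel '[[0,0,0,0,0,-0.2,0.6],[0,0,0,0,0,-1,0.6],[0,0,0,0,0,-4,0.6],[0,0,0,0,0,-7,0.6],[0,0,0,2,0,-11,0.6],[0,0,0,6,0,-14,0.6],[0,0,0,11,0,-14,0.6],[0,0,0,15,0,-14,0.6]]'
python3 - <<'E'
from h import *
for n in("top","side"):
    c=eyes.camera(n)
    for p in packs(c):print(p)
go((np.array([.475,-.161,.15]),down(13.5)),start=None)
c=eyes.camera("side");cv2.imwrite("pics/g.png",c["img"])
E
```

```text
t: 14.3
tool_pos: [0.4387, -0.3685, 0.0316]
tool_rot: [0.687, 0.727, -0.001, 0.001]
force: [0.4, -0.3, 0.2]
finger_gap: 0.691
t: 15.1
tool_pos: [0.4303, -0.2156, 0.172]
tool_rot: [0.687, 0.727, 0.0, 0.001]
force: [0.3, -0.3, -0.3]
finger_gap: 0.799
(array([261., 228.]), 470.6, 25.7, 105, 57, 81.5)
(array([238., 189.]), 573.3, 84.0, 104, 57, -88.3)
(array([319., 183.]), 583.2, -123.5, 105, 57, -82.7)
(array([367., 125.]), 736.6, -248.8, 115, 87, 5.1)
(array([ 98., 115.]), 780.3, 454.8, 114, 78, 17.0)
(array([374., 339.]), 437.2, -358.3, 105, 60, -86.6)
(array([416., 309.]), 557.4, -356.1, 104, 60, -87.0)
(array([340., 248.]), 579.3, -122.2, 104, 60, -82.4)
(array([264., 236.]), 468.1, 27.7, 103, 59, 81.8)
(array([421., 243.]), 750.5, -227.3, 219, 89, 39.6)
[-0.002 -0.003 -0.171] [4.72 4.85 2.1 ]
```

```bash
python3 -m handwheel '[[0,0,-0.05,1,1,0,0.6],[0,0,-0.11,3,3,0,0.6],[0,0,-0.171,4.7,4.8,2,0.6],[0,0,-0.174,4.7,4.8,6,0.6],[0,0,-0.174,4.7,4.8,10,0.6],[0,0,-0.174,4.7,4.8,12.5,0.6],[0,0,-0.174,4.7,4.8,14,0.6],[0,0,-0.174,4.7,4.8,14.2,0.6]]'
python3 - <<'E'
from h import *
o=status.get_obs();print(o["force"])
go((np.array([.4757,-.1612,.028]),down(13.6)))
E
```

```text
t: 16.05
tool_pos: [0.4742, -0.1689, 0.0261]
tool_rot: [0.621, 0.784, -0.002, -0.002]
force: [-0.2, 0.4, 0.8]
finger_gap: 0.798
[-0.15242858  0.36888169  0.77869791]
[-0.004 -0.001 -0.007] [ 0.71  0.32 -0.19]
```

```bash
python3 -m handwheel '[[0,0,0,0.4,0.2,-0.2,0.6],[0,0,0,0.7,0.3,-0.2,0.6],[0,0,0,0.7,0.3,-0.2,0.6],[0,0,0,0.7,0.3,-0.2,-0.2],[0,0,0,0.7,0.3,-0.2,-0.2],[0,0,0,0.7,0.3,-0.2,-0.2],[0,0,0,0.7,0.3,-0.2,-0.2],[0,0,0,0.7,0.3,-0.2,-0.2]]' 25
python3 -m handwheel '[[0,0,0,0,0,-1,-0.2],[0,0,0,0,0,-3,-0.2],[0,0,0,0,0,-7,-0.2],[0,0,0,0,0,-11,-0.2],[0,0,0,1,0,-15,-0.2],[0,0,0,4,0,-19,-0.2],[0,0,0,8,0,-21,-0.2],[0,0,0,12.5,0,-22,-0.2]]'
python3 - <<'E'
from h import *
o=status.get_obs();print(o["force"])
go((cr(-72,0,150),RC),(cr(-72,0,29),RC))
E
```

```text
t: 16.85
tool_pos: [0.476, -0.1607, 0.0306]
tool_rot: [0.621, 0.784, -0.001, -0.0]
force: [-0.7, 0.7, 5.5]
finger_gap: 0.637
t: 17.65
tool_pos: [0.4478, -0.0384, 0.2522]
tool_rot: [0.622, 0.783, -0.0, 0.001]
force: [0.9, 0.1, -4.2]
finger_gap: 0.639
[ 0.92960803  0.09153394 -4.22953288]
[ 0.067 -0.345  0.372] [35.76 11.52  5.62]
[0. 0. 0.] [ 0.   0.  12.1]
```

```bash
python3 -m handwheel '[[0.005,-0.03,0.04,3,1,0,-0.2],[0.01,-0.07,0.08,7,2,0,-0.2],[0.02,-0.12,0.13,11.5,3.5,0,-0.2],[0.03,-0.17,0.19,16,5,0,-0.2],[0.04,-0.22,0.24,21,6.5,1,-0.2],[0.05,-0.27,0.29,26,8.2,2,-0.2],[0.06,-0.32,0.34,31,10,3.5,-0.2],[0.067,-0.345,0.372,35.5,11.5,5.3,-0.2]]'
python3 - <<'E'
from h import *
go((cr(-72,0,29),RC))
c=eyes.camera("side");cv2.imwrite("pics/g.png",cv2.resize(c["img"][60:260,120:380],None,fx=3,fy=3))
E
```

```text
t: 18.45
tool_pos: [0.4762, 0.3249, 0.2002]
tool_rot: [0.744, 0.644, -0.133, 0.113]
force: [1.4, 0.3, -3.4]
finger_gap: 0.637
[-0.001  0.001  0.005] [ 1.24  0.16 12.14]
```

View pics/g.png

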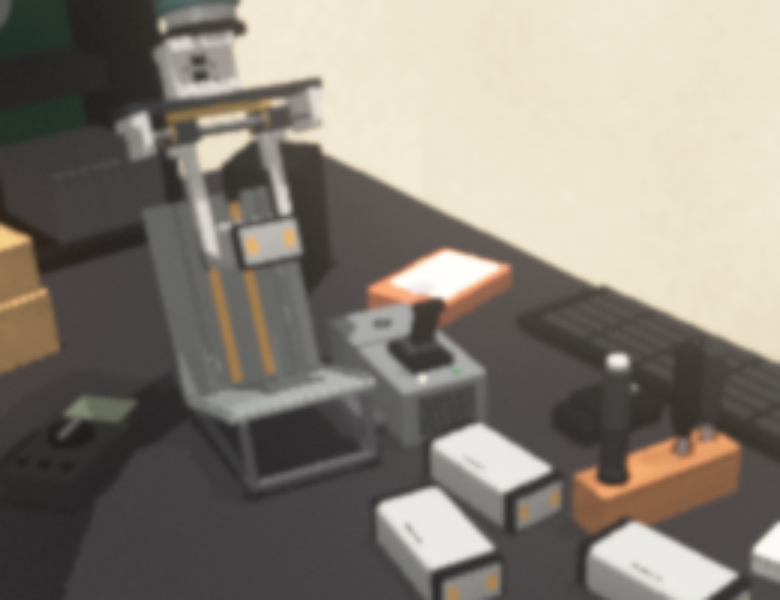

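Looks right: the pack is square to the backstop and centred on the strips. Lower it shy of the backstop, then push in.

```bash
python3 -m handwheel '[[0,0,0,0.5,0.1,2,-0.2],[0,0,0,1,0.1,5,-0.2],[0,0,0,1.1,0.1,8,-0.2],[0,0,0,1.1,0.1,10,-0.2],[0,0,0,1.1,0.1,11.2,-0.2],[0,0,0,1.1,0.1,11.7,-0.2],[0,0,0,1.1,0.1,12,-0.2],[0,0,0,1.1,0.1,12,-0.2]]'
python3 -m handwheel '[[0,0,0,0.1,0,0,-0.2],[0,0,0,0.2,0,0,-0.2],[0,0,0,0.3,0,0,-0.2],[0,0,0,0.4,0,0,-0.2],[0,0,0,0.5,0,0,-0.2],[0,0,0,0.6,0,0,-0.2],[0,0,0,0.6,0,0,-0.2],[0,0,0,0.6,0,0,-0.2]]'
python3 - <<'E'
from h import *
o=status.get_obs()
print("cradle",1e3*C.T@(o["tool_pos"]-O),"F",C.T@o["force"])
E
```

```text
t: 19.3
tool_pos: [0.4737, 0.2912, 0.0857]
tool_rot: [0.745, 0.644, -0.132, 0.113]
force: [-1.1, 0.2, 0.3]
finger_gap: 0.634
t: 20.1
tool_pos: [0.4751, 0.2951, 0.0842]
tool_rot: [0.745, 0.644, -0.133, 0.114]
force: [-0.3, -2.7, 6.5]
finger_gap: 0.632
cradle [-72.31777636  -1.93398155  31.28490967] F [-4.74642434 -0.05759137  5.16336301]
```

```bash
python3 -m handwheel '[[0,0,0,0.15,0,0,-0.2],[0,0,0,0.3,0,0,-0.2],[0,0,0,0.4,0,0,-0.2],[0,0,0,0.5,0,0,-0.2],[0,0,0,0.6,0,0,-0.2],[0,0,0,0.7,0,0,-0.2],[0,0,0,0.8,0,0,-0.2],[0,0,0,0.8,0,0,-0.2]]'
python3 - <<'E'
from h import *
o=status.get_obs()
print("cradle",1e3*C.T@(o["tool_pos"]-O),"F",C.T@o["force"])
E
```

```text
t: 20.9
tool_pos: [0.4765, 0.3027, 0.0814]
tool_rot: [0.745, 0.644, -0.133, 0.114]
force: [0.3, -3.2, 5.5]
finger_gap: 0.634
cradle [-64.19375894  -2.21781115  31.31948852] F [-4.82397637 -0.76367253  4.04223726]
```

```bash
python3 -m handwheel '[[0,0,0,0.1,0,0,-0.2],[0,0,0,0.2,0,0,-0.2],[0,0,0,0.3,0,0,-0.2],[0,0,0,0.4,0,0,-0.2],[0,0,0,0.5,0,0,-0.2],[0,0,0,0.6,0,0,-0.2],[0,0,0,0.7,0,0,-0.2],[0,0,0,0.7,0,0,-0.2]]'
python3 - <<'E'
from h import *
o=status.get_obs()
print("cradle",1e3*C.T@(o["tool_pos"]-O),"F",C.T@o["force"])
E
```

```text
t: 21.7
tool_pos: [0.4765, 0.3038, 0.0809]
tool_rot: [0.745, 0.643, -0.137, 0.116]
force: [-3.7, -10.6, 16.5]
finger_gap: 0.638
cradle [-62.94470248  -2.09335249  31.16160561] F [-15.96760528   2.07378131  11.69160007]
```

```bash
python3 -m handwheel '[[0,0,0,0,0,0,0.1],[0,0,0,-0.5,0,-0.1,0.6],[0,0,0,-0.6,0,-0.3,0.6],[0,0,0,-0.6,0,-1.5,0.6],[0,0,0,-0.6,0,-4,0.6],[0,0,0,-0.6,0,-8,0.6],[0,0,0,-0.6,0,-12,0.6],[0,0,0,-3,0,-15,0.6]]'
python3 -m handwheel '[[0,0,0,-3,0,0,0.6],[0,0.03,0,-7,0,0,0.6],[0,0.08,-0.02,-11,0,2,0.6],[0,0.13,-0.04,-15,0,4,0.6],[0,0.18,-0.05,-19,0,6,0.6],[0,0.23,-0.07,-23,0,8,0.6],[0,0.28,-0.08,-27,0,10,0.6],[0,0.33,-0.1,-31,0,12,0.6]]'
python3 - <<'E'
from h import *
for n in("top","side"):
    c=eyes.camera(n)
    for p in packs(c):print(p)
    cv2.imwrite(f"pics/h{n}.png",cv2.resize(c["img"][60:260,60:320],None,fx=3,fy=3))
go((np.array([.583,-.1232,.15]),down(7.2)),start=None)
E
```

```text
t: 22.5
tool_pos: [0.4798, 0.3383, 0.23]
tool_rot: [0.743, 0.647, -0.131, 0.112]
force: [0.4, -0.3, 0.3]
finger_gap: 0.804
t: 23.3
tool_pos: [0.4325, 0.0035, 0.2233]
tool_rot: [0.723, 0.691, -0.012, -0.001]
force: [1.6, -0.1, 0.7]
finger_gap: 0.804
(array([417., 237.]), 437.7, -363.0, 105, 57, -86.6)
(array([163., 222.]), 496.9, 291.7, 144, 99, 81.1)
(array([412., 191.]), 558.7, -361.0, 105, 58, -87.0)
(array([319., 183.]), 583.1, -123.5, 105, 57, -82.7)
(array([366., 124.]), 739.6, -248.4, 109, 87, 3.8)
(array([ 98., 115.]), 780.4, 454.8, 114, 78, 17.1)
(array([374., 339.]), 437.2, -358.4, 105, 60, -86.6)
(array([416., 309.]), 557.3, -356.1, 104, 60, -87.0)
(array([340., 248.]), 579.4, -122.3, 103, 60, -81.7)
(array([421., 243.]), 750.5, -227.3, 219, 89, 39.6)
(array([283., 212.]), 570.0, 86.2, 104, 60, -88.2)
[-0.022  0.019 -0.19 ] [-10.66  16.06   7.25]
```

View pics/htop.png

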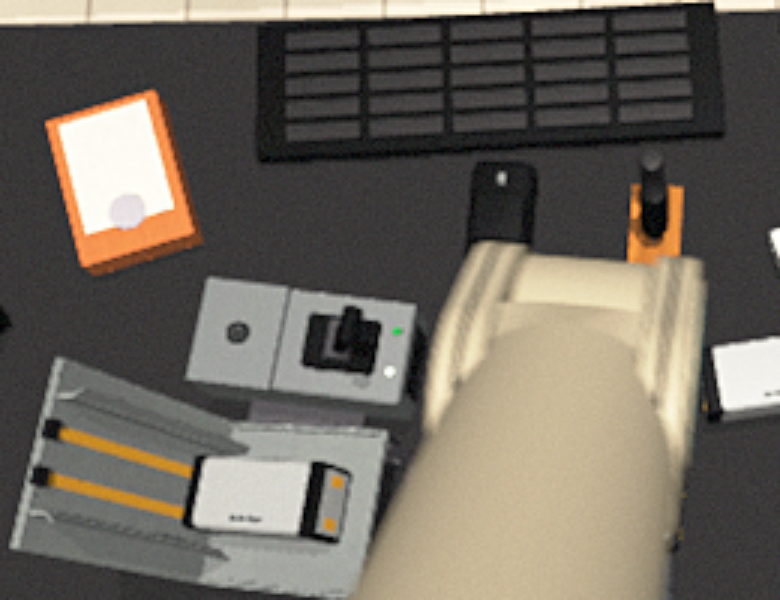

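```bash
python3 -m handwheel '[[0,0,-0.03,-3,2,0,0.6],[-0.01,0.01,-0.06,-6,5,0,0.6],[-0.015,0.015,-0.1,-9,9,0,0.6],[-0.02,0.019,-0.14,-10.5,13,2,0.6],[-0.022,0.019,-0.19,-10.7,16,5,0.6],[-0.022,0.019,-0.19,-10.7,16.1,7.2,0.6],[-0.022,0.019,-0.19,-10.7,16.1,7.2,0.6],[-0.022,0.019,-0.19,-10.7,16.1,7.2,0.6]]'
python3 - <<'E'
from h import *
go((np.array([.583,-.1232,.029]),down(7.3)))
E
```

```text
t: 24.2
tool_pos: [0.5863, -0.1108, 0.1494]
tool_rot: [0.655, 0.756, 0.0, -0.001]
force: [0.2, -0.7, 0.2]
finger_gap: 0.799
[-0.001 -0.002  0.016] [-1.21 -0.49 12.04]
```

```bash
python3 -m handwheel '[[0,0,0.016,-0.6,-0.3,2,0.6],[0,0,0.016,-1.2,-0.5,5,0.6],[0,0,0.016,-1.2,-0.5,8.5,0.6],[0,0,0.016,-1.2,-0.5,10.5,0.6],[0,0,0.016,-1.2,-0.5,11.6,0.6],[0,0,0.016,-1.2,-0.5,12,0.6],[0,0,0.016,-1.2,-0.5,12,0.3],[0,0,0.016,-1.2,-0.5,12,-0.2]]' 25
python3 -m handwheel '[[0,0,0,0,0,0,-0.2],[0,0,0,0,0,0,-0.2],[0,0,0,0,0,0,-0.2],[0,0,0,0,0,-1,-0.2],[0,0,0,0,0,-3,-0.2],[0,0,0,0,-0.3,-7,-0.2],[0,0,0,0,-1.5,-11.5,-0.2],[0,0,0,0.5,-4,-16,-0.2]]'
python3 -m handwheel '[[0,0,0,0,-3,-2,-0.2],[0,0,0,1,-6.5,-4,-0.2],[0,0,0,2.5,-9,-6,-0.2],[0,0,0,5,-10.5,-7,-0.2],[0,0,0,8,-10.5,-7,-0.2],[0,0,0,10,-10.5,-7,-0.2],[0,0,0,10.5,-10.5,-7,-0.2],[0,0,0,10.5,-10.5,-7,-0.2]]'
python3 - <<'E'
from h import *
o=status.get_obs();print(o["force"])
go((cr(-72,2,180),RC),(cr(-72,2,73),RC))
c=eyes.camera("side")
for p in packs(c):print(p)
E
```

```text
t: 25.0
tool_pos: [0.5837, -0.124, 0.0303]
tool_rot: [0.661, 0.751, 0.001, -0.0]
force: [1.0, -0.5, -0.0]
finger_gap: 0.665
t: 25.8
tool_pos: [0.5439, -0.1246, 0.1889]
tool_rot: [0.661, 0.751, 0.0, -0.0]
force: [1.2, -0.4, -3.4]
finger_gap: 0.634
t: 26.6
tool_pos: [0.4255, -0.0333, 0.2577]
tool_rot: [0.66, 0.751, 0.0, -0.001]
force: [-0.4, -0.6, -4.8]
finger_gap: 0.634
[-0.35487167 -0.64818794 -4.75579547]
[ 0.047 -0.349  0.274] [36.97 10.15  3.45]
[0. 0. 0.] [ 0.  -0.  10.7]
(array([374., 339.]), 437.2, -358.4, 105, 60, -86.6)
(array([416., 309.]), 557.3, -356.1, 104, 60, -87.0)
(array([421., 243.]), 750.5, -227.3, 219, 89, 39.6)
(array([283., 212.]), 570.0, 86.2, 104, 60, -88.2)
```

```bash
python3 -m handwheel '[[0.005,-0.03,0.03,3,0.8,0,-0.2],[0.01,-0.08,0.06,7,2,0,-0.2],[0.015,-0.13,0.1,12,3.5,0,-0.2],[0.02,-0.18,0.14,17,5,0,-0.2],[0.03,-0.23,0.18,22,6.5,0,-0.2],[0.035,-0.28,0.22,27,8,1,-0.2],[0.04,-0.33,0.25,32,9.5,2,-0.2],[0.047,-0.349,0.274,36,10.4,3,-0.2]]'
python3 -m handwheel '[[0,0,0,0.3,0,0.3,-0.2],[0,0,0,0.3,0,0.3,-0.2],[0,0,0,0.3,0,0.3,-0.2],[0,0,0,0.3,0,0.3,-0.2],[0,0,0,0.3,0,0.3,-0.2],[0,0,0,0.3,0,0.3,-0.2],[0,0,0,0.3,0,0.3,-0.2],[0,0,0,0.3,0,0.3,-0.2]]'
python3 - <<'E'
from h import *
go((cr(-72,-1,71),RC))
E
```

```text
t: 27.45
tool_pos: [0.484, 0.3344, 0.2282]
tool_rot: [0.747, 0.642, -0.132, 0.114]
force: [1.5, 0.3, -4.7]
finger_gap: 0.64
t: 28.25
tool_pos: [0.4833, 0.3336, 0.2258]
tool_rot: [0.747, 0.642, -0.132, 0.113]
force: [-0.5, 1.0, -4.5]
finger_gap: 0.633
[-0.    -0.001 -0.001] [ 1.19 -0.34 10.68]
```

```bash
python3 -m handwheel '[[0,0,0,0.5,-0.2,2,-0.2],[0,0,0,0.9,-0.3,5,-0.2],[0,0,0,1.1,-0.3,7.5,-0.2],[0,0,0,1.1,-0.3,9.2,-0.2],[0,0,0,1.1,-0.3,10,-0.2],[0,0,0,1.1,-0.3,10.4,-0.2],[0,0,0,1.1,-0.3,10.7,-0.2],[0,0,0,1.1,-0.3,10.7,-0.2]]'
python3 -m handwheel '[[0,0,0,0.15,0,0,-0.2],[0,0,0,0.3,0,0,-0.2],[0,0,0,0.45,0,0,-0.2],[0,0,0,0.6,0,0,-0.2],[0,0,0,0.75,0,0,-0.2],[0,0,0,0.9,0,0,-0.2],[0,0,0,1.05,0,0,-0.2],[0,0,0,1.05,0,0,-0.2]]'
python3 - <<'E'
from h import *
o=status.get_obs()
print("cradle",1e3*C.T@(o["tool_pos"]-O),"F",C.T@o["force"])
E
```

```text
t: 29.05
tool_pos: [0.4769, 0.3088, 0.1218]
tool_rot: [0.746, 0.642, -0.131, 0.113]
force: [0.5, -0.2, -4.6]
finger_gap: 0.638
t: 29.85
tool_pos: [0.4779, 0.3159, 0.1187]
tool_rot: [0.747, 0.642, -0.133, 0.114]
force: [-1.7, -4.1, 4.8]
finger_gap: 0.637
cradle [-64.48641151  -1.67758158  70.91715378] F [-5.69877822  1.10090902  3.05701036]
```

```bash
python3 -m handwheel '[[0,0,0,0.1,0,0,-0.2],[0,0,0,0.2,0,0,-0.2],[0,0,0,0.3,0,0,-0.2],[0,0,0,0.4,0,0,-0.2],[0,0,0,0.5,0,0,-0.2],[0,0,0,0.5,0,0,-0.2],[0,0,0,0.5,0,0,-0.2],[0,0,0,0.5,0,0,-0.2]]'
python3 - <<'E'
from h import *
o=status.get_obs()
print("cradle",1e3*C.T@(o["tool_pos"]-O),"F",C.T@o["force"])
E
```

```text
t: 30.65
tool_pos: [0.4778, 0.3163, 0.1185]
tool_rot: [0.746, 0.641, -0.137, 0.116]
force: [-4.9, -11.1, 14.9]
finger_gap: 0.636
cradle [-64.0636959   -1.54314726  70.80964603] F [-16.05470139   3.18336112   9.95523234]
```

```bash
python3 -m handwheel '[[0,0,0,0,0,0,0.1],[0,0,0,-0.4,0,-0.1,0.6],[0,0,0,-0.4,0,-0.3,0.6],[0,0,0,-0.4,0,-1.5,0.6],[0,0,0,-0.4,0,-4,0.6],[0,0,0,-0.4,0,-8,0.6],[0,0,0,-1,0,-11,0.6],[0,0,0,-1,0,-12,0.6]]'
python3 -m handwheel '[[0,0.03,0,-3,0,0,0.6],[0,0.08,0,-7,0,1,0.6],[0,0.14,0,-11,0,2.5,0.6],[0,0.2,0,-15,0,4.5,0.6],[0,0.27,0,-18,0,6,0.6],[0,0.34,0,-19,0,6.5,0.6],[0,0.35,0,-19,0,6.5,0.6],[0,0.35,0,-19,0,6.5,0.6]]'
python3 - <<'E'
from h import *
for n in("top","side"):
    c=eyes.camera(n)
    for p in packs(c):print(p)
    cv2.imwrite(f"pics/i{n}.png",c["img"])
go((np.array([.5733,.084,.12]),down(1.7)),(np.array([.5733,.084,.029]),down(1.7)))
E
```

```text
t: 31.45
tool_pos: [0.485, 0.3565, 0.2359]
tool_rot: [0.747, 0.643, -0.128, 0.113]
force: [0.9, 0.7, -0.2]
finger_gap: 0.802
t: 32.25
tool_pos: [0.4538, 0.1557, 0.2363]
tool_rot: [0.758, 0.652, 0.0, -0.0]
force: [0.6, -0.1, 0.6]
finger_gap: 0.804
(array([417., 237.]), 437.8, -363.0, 105, 57, -86.6)
(array([261., 228.]), 470.8, 25.7, 105, 57, 81.5)
(array([412., 191.]), 558.0, -361.0, 105, 57, -86.8)
(array([238., 189.]), 573.3, 84.0, 104, 57, -88.2)
(array([366., 125.]), 737.8, -248.8, 112, 87, 5.5)
(array([ 98., 115.]), 780.8, 454.6, 113, 78, 17.0)
(array([374., 339.]), 437.2, -358.4, 105, 60, -86.6)
(array([416., 309.]), 557.3, -356.1, 104, 60, -87.0)
(array([264., 236.]), 468.1, 27.7, 104, 59, 81.2)
(array([421., 243.]), 750.5, -227.3, 219, 89, 39.6)
(array([283., 212.]), 570.0, 86.2, 104, 60, -88.2)
[ 0.    -0.001 -0.176] [-5.52 12.89 11.59]
[0. 0. 0.] [0.  0.  9.1]
```

```bash
python3 -m handwheel '[[0,0,-0.05,-1,2,0,0.6],[0,0,-0.1,-3,6,1,0.6],[0,0,-0.17,-5,10,4,0.6],[0,0,-0.176,-5.5,12.8,8,0.6],[0,0,-0.176,-5.5,12.9,11.5,0.6],[0,0,-0.176,-5.5,12.9,11.6,0.6],[0,0,-0.176,-5.5,12.9,11.6,0.6],[0,0,-0.176,-5.5,12.9,11.6,0.6]]'
python3 - <<'E'
from h import *
go((np.array([.5733,.084,.029]),down(1.7)))
E
```

```text
t: 33.15
tool_pos: [0.5735, 0.0835, 0.1216]
tool_rot: [0.697, 0.717, 0.001, 0.0]
force: [0.3, -0.9, 0.6]
finger_gap: 0.797
[ 0.002 -0.001 -0.001] [ 0.04 -0.04  9.26]
```

```bash
python3 -m handwheel '[[0,0,0,0,0,2,0.6],[0,0,0,0,0,5,0.6],[0,0,0,0,0,7.5,0.6],[0,0,0,0,0,8.8,0.6],[0,0,0,0,0,9.2,0.6],[0,0,0,0,0,9.2,0.6],[0,0,0,0,0,9.2,-0.2],[0,0,0,0,0,9.2,-0.2]]' 25
python3 -m handwheel '[[0,0,0,0,0,0,-0.2],[0,0,0,0,0,0,-0.2],[0,0,0,0,0,-1,-0.2],[0,0,0,0,0,-4,-0.2],[0,0,0,0,0,-8.5,-0.2],[0,0,0,0,-1,-13,-0.2],[0,0,0,0,-3,-17.5,-0.2],[0,0,0,0,-6,-21.5,-0.2]]'
python3 -m handwheel '[[0,0,0,0,-2,-2,-0.2],[0,0,0,0,-4,-4,-0.2],[0,0,0,0,-5,-5,-0.2],[0,0,0,0,-5,-5,-0.2],[0,0,0,0,-5,-5,-0.2],[0,0,0,0,-5,-5,-0.2],[0,0,0,0,-5,-5,-0.2],[0,0,0,0,-5,-5,-0.2]]'
python3 - <<'E'
from h import *
o=status.get_obs();print(o["force"])
go((cr(-73,-1,180),RC),(cr(-73,-1,111),RC))
E
```

```text
t: 33.95
tool_pos: [0.5736, 0.082, 0.0293]
tool_rot: [0.698, 0.716, 0.001, 0.0]
force: [-0.3, 0.2, -0.1]
finger_gap: 0.663
t: 34.75
tool_pos: [0.5127, 0.0799, 0.245]
tool_rot: [0.698, 0.716, 0.001, 0.0]
force: [0.3, 1.3, -3.9]
finger_gap: 0.635
t: 35.55
tool_pos: [0.4628, 0.0786, 0.2922]
tool_rot: [0.698, 0.716, -0.001, -0.0]
force: [-0.6, 1.1, -4.4]
finger_gap: 0.638
[-0.56144599  1.07566735 -4.39053946]
[ 0.029 -0.349  0.173] [26.59  2.58  6.8 ]
[0. 0. 0.] [-0.  -0.   6.9]
```

```bash
python3 -m handwheel '[[0.003,-0.04,0.02,3,0.3,0,-0.2],[0.008,-0.1,0.05,7,0.7,0,-0.2],[0.013,-0.16,0.08,12,1.2,0.5,-0.2],[0.018,-0.22,0.11,17,1.7,2,-0.2],[0.023,-0.28,0.14,22,2.2,4,-0.2],[0.029,-0.349,0.173,26,2.6,6,-0.2],[0.029,-0.349,0.173,26.6,2.6,6.8,-0.2],[0.029,-0.349,0.173,26.6,2.6,6.8,-0.2]]'
python3 -m handwheel '[[0,0,0,0,0,0,-0.2],[0,0,0,0,0,0,-0.2],[0,0,0,0,0,2,-0.2],[0,0,0,0,0,3,-0.2],[0,0,0,0,0,4,-0.2],[0,0,0,0,0,4,-0.2],[0,0,0,0,0,4,-0.2],[0,0,0,0,0,4,-0.2]]'
python3 - <<'E'
from h import *
go((cr(-73,-1,111),RC))
c=eyes.camera("side");cv2.imwrite("pics/j.png",cv2.resize(c["img"][60:260,120:380],None,fx=3,fy=3))
E
```

```text
t: 36.35
tool_pos: [0.4804, 0.3467, 0.2217]
tool_rot: [0.745, 0.644, -0.133, 0.114]
force: [0.4, -1.3, -4.0]
finger_gap: 0.637
t: 37.15
tool_pos: [0.4802, 0.3324, 0.1882]
tool_rot: [0.746, 0.643, -0.13, 0.114]
force: [-0.1, 0.8, -5.0]
finger_gap: 0.637
[ 0.002 -0.002 -0.   ] [-0.04 -0.06  3.09]
```

View pics/j.png

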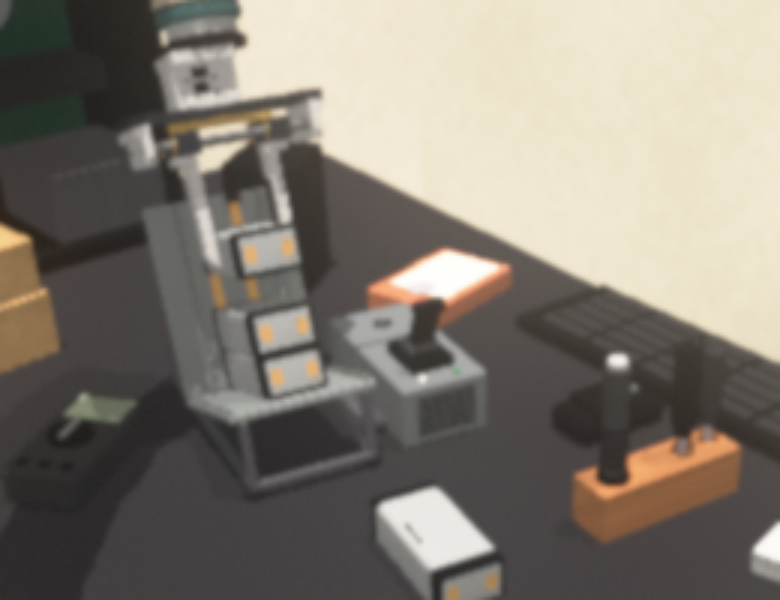

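Pile of two is straight (fronts at ~(285,330) and (292,372)), third held above in line. Lower and push.

```bash
python3 -m handwheel '[[0,0,0,0,0,0.8,-0.2],[0,0,0,0,0,1.6,-0.2],[0,0,0,0,0,2.3,-0.2],[0,0,0,0,0,2.8,-0.2],[0,0,0,0,0,3.1,-0.2],[0,0,0,0,0,3.1,-0.2],[0,0,0,0.2,0,3.1,-0.2],[0,0,0,0.4,0,3.1,-0.2]]'
python3 -m handwheel '[[0,0,0,0.15,0,0,-0.2],[0,0,0,0.3,0,0,-0.2],[0,0,0,0.45,0,0,-0.2],[0,0,0,0.6,0,0,-0.2],[0,0,0,0.7,0,0,-0.2],[0,0,0,0.8,0,0,-0.2],[0,0,0,0.8,0,0,-0.2],[0,0,0,0.8,0,0,-0.2]]'
python3 - <<'E'
from h import *
o=status.get_obs()
print("cradle",1e3*C.T@(o["tool_pos"]-O),"F",C.T@o["force"])
E
```

```text
t: 38.0
tool_pos: [0.4791, 0.3253, 0.1571]
tool_rot: [0.746, 0.643, -0.131, 0.114]
force: [0.4, -0.7, -4.7]
finger_gap: 0.638
t: 38.8
tool_pos: [0.4797, 0.3296, 0.1554]
tool_rot: [0.746, 0.642, -0.133, 0.115]
force: [-1.7, -6.8, 3.6]
finger_gap: 0.634
cradle [-64.08396952  -1.43180032 110.08552338] F [-7.82052184  0.69917516  0.93825335]
```

```bash
python3 -m handwheel '[[0,0,0,0.1,0,0.05,-0.2],[0,0,0,0.2,0,0.1,-0.2],[0,0,0,0.3,0,0.1,-0.2],[0,0,0,0.4,0,0.1,-0.2],[0,0,0,0.4,0,0.1,-0.2],[0,0,0,0.4,0,0.1,-0.2],[0,0,0,0.4,0,0.1,-0.2],[0,0,0,0.4,0,0.1,-0.2]]'
python3 - <<'E'
from h import *
o=status.get_obs()
print("cradle",1e3*C.T@(o["tool_pos"]-O),"F",C.T@o["force"])
E
```

```text
t: 39.6
tool_pos: [0.4802, 0.3298, 0.1547]
tool_rot: [0.746, 0.641, -0.136, 0.117]
force: [-4.1, -9.8, 12.7]
finger_gap: 0.635
cradle [-63.61188594  -1.86814578 109.52578736] F [-14.04005839   2.59960541   8.39966541]
```

```bash
python3 -m handwheel '[[0,0,0,0,0,0,0.1],[0,0,0,-0.3,0,-0.1,0.6],[0,0,0,-0.3,0,-0.3,0.6],[0,0,0,-0.3,0,-1.5,0.6],[0,0,0,-0.3,0,-4,0.6],[0,0,0,-0.3,0,-7,0.6],[0,0,0,-1,0,-9,0.6],[0,0,0,-1,0,-9.5,0.6]]'
python3 -m handwheel '[[0,0.03,0,-3,0,0,0.6],[0,0.08,0,-7,0,1,0.6],[0,0.14,0,-11,0,2.5,0.6],[0,0.2,0,-15,0,4.5,0.6],[0,0.27,0,-18,0,6,0.6],[0,0.34,0,-19,0,6.5,0.6],[0,0.35,0,-19,0,6.5,0.6],[0,0.35,0,-19,0,6.5,0.6]]'
python3 - <<'E'
from h import *
for n in("top","side"):
    c=eyes.camera(n)
    for p in packs(c):print(p)
    cv2.imwrite(f"pics/k{n}.png",c["img"])
go((np.array([.4708,.0257,.12]),down(-8.5)))
E
```

```text
t: 40.4
tool_pos: [0.4851, 0.3608, 0.2479]
tool_rot: [0.746, 0.643, -0.128, 0.114]
force: [0.2, -0.3, 0.6]
finger_gap: 0.797
t: 41.2
tool_pos: [0.4544, 0.1606, 0.2489]
tool_rot: [0.758, 0.652, 0.001, 0.0]
force: [0.1, 0.7, 0.3]
finger_gap: 0.799
(array([417., 237.]), 437.7, -363.0, 105, 57, -86.6)
(array([261., 228.]), 470.8, 25.7, 105, 57, 81.5)
(array([412., 191.]), 558.1, -361.1, 105, 57, -87.1)
(array([366., 124.]), 738.4, -248.5, 111, 87, 3.8)
(array([ 98., 114.]), 787.4, 456.7, 99, 78, 16.9)
(array([374., 339.]), 437.3, -358.4, 105, 60, -86.6)
(array([416., 309.]), 557.3, -356.1, 104, 60, -87.0)
(array([264., 236.]), 468.1, 27.7, 104, 59, 81.2)
(array([421., 243.]), 750.5, -227.3, 219, 89, 39.6)
[ 0.002 -0.001  0.003] [-13.29   3.57  12.85]
```

```bash
python3 -m handwheel '[[0,0,0,-2,0.5,0.5,0.6],[0,0,0,-5,1.5,3,0.6],[0,0,0,-9,2.5,6,0.6],[0,0,0,-12,3.3,9,0.6],[0,0,0,-13.3,3.6,12,0.6],[0,0,0,-13.3,3.6,12.8,0.6],[0,0,0,-13.3,3.6,12.8,0.6],[0,0,0,-13.3,3.6,12.8,0.6]]'
python3 -m handwheel '[[0,0,0,0,0,2,0.6],[0,0,0,0,0,5,0.6],[0,0,0,0,0,7.5,0.6],[0,0,0,0,0,8.8,0.6],[0,0,0,0,0,9.1,0.6],[0,0,0,0,0,9.1,0.6],[0,0,0,0,0,9.1,-0.2],[0,0,0,0,0,9.1,-0.2]]' 25
python3 -m handwheel '[[0,0,0,0,0,0,-0.2],[0,0,0,0,0,0,-0.2],[0,0,0,0,0,-1,-0.2],[0,0,0,0,0,-4,-0.2],[0,0,0,0,0,-8.5,-0.2],[0,0,0,0,0,-13,-0.2],[0,0,0,0,0,-17.5,-0.2],[0,0,0,1,0,-22,-0.2]]'
python3 -m handwheel '[[0,0,0,1,0,-4,-0.2],[0,0,0,2,0,-7,-0.2],[0,0,0,3,0,-8,-0.2],[0,0,0,3,0,-8,-0.2],[0,0,0,3,0,-8,-0.2],[0,0,0,3,0,-8,-0.2],[0,0,0,3,0,-8,-0.2],[0,0,0,3,0,-8,-0.2]]'
python3 - <<'E'
from h import *
o=status.get_obs();print(o["force"])
go((cr(-73,-1,192),RC),(cr(-73,-1,151),RC))
E
```

```text
t: 42.1
tool_pos: [0.4712, 0.0257, 0.1212]
tool_rot: [0.756, 0.654, 0.001, 0.0]
force: [0.2, -0.3, 0.1]
finger_gap: 0.798
t: 42.9
tool_pos: [0.4713, 0.0239, 0.0307]
tool_rot: [0.757, 0.653, 0.002, 0.001]
force: [0.2, -0.3, -0.2]
finger_gap: 0.667
t: 43.7
tool_pos: [0.4703, 0.0317, 0.252]
tool_rot: [0.758, 0.652, 0.0, 0.0]
force: [1.2, 0.3, -4.5]
finger_gap: 0.635
t: 44.5
tool_pos: [0.4754, 0.0623, 0.3287]
tool_rot: [0.758, 0.652, -0.0, -0.0]
force: [-0.3, 0.1, -2.9]
finger_gap: 0.636
[-0.31545742  0.14624892 -2.88931139]
[-0.    -0.35  -0.001] [28.47 -3.58  9.33]
[0. 0. 0.] [0.  0.  4.1]
```

```bash
python3 -m handwheel '[[0,-0.04,0,3,-0.4,0,-0.2],[0,-0.1,0,7.5,-1,0,-0.2],[0,-0.16,0,12,-1.6,1,-0.2],[0,-0.22,0,17,-2.2,3,-0.2],[0,-0.28,0,22,-2.8,5.5,-0.2],[0,-0.35,0,26.5,-3.4,8,-0.2],[0,-0.35,0,28.3,-3.6,9.2,-0.2],[0,-0.35,0,28.4,-3.6,9.3,-0.2]]'
python3 -m handwheel '[[0,0,0,0,0,0,-0.2],[0,0,0,0,0,0,-0.2],[0,0,0,0,0,0,-0.2],[0,0,0,0,0,0,-0.2],[0,0,0,0,0,0,-0.2],[0,0,0,0,0,0,-0.2],[0,0,0,0,0,0,-0.2],[0,0,0,0,0,0,-0.2]]'
python3 - <<'E'
from h import *
go((cr(-73,-1,151),RC))
E
```

```text
t: 45.3
tool_pos: [0.4795, 0.3532, 0.2322]
tool_rot: [0.743, 0.646, -0.134, 0.113]
force: [-0.1, -0.4, -3.7]
finger_gap: 0.638
t: 46.1
tool_pos: [0.4822, 0.3491, 0.2368]
tool_rot: [0.746, 0.643, -0.131, 0.114]
force: [0.0, -0.5, -3.0]
finger_gap: 0.632
[ 0.001 -0.001 -0.   ] [ 0.05 -0.01  4.23]
```

```bash
python3 -m handwheel '[[0,0,0,0,0,1,-0.2],[0,0,0,0,0,2,-0.2],[0,0,0,0,0,3,-0.2],[0,0,0,0,0,3.8,-0.2],[0,0,0,0,0,4.1,-0.2],[0,0,0,0,0,4.2,-0.2],[0,0,0,0.2,0,4.2,-0.2],[0,0,0,0.4,0,4.2,-0.2]]'
python3 -m handwheel '[[0,0,0,0.15,0,0,-0.2],[0,0,0,0.3,0,0,-0.2],[0,0,0,0.45,0,0,-0.2],[0,0,0,0.6,0,0,-0.2],[0,0,0,0.7,0,0,-0.2],[0,0,0,0.8,0,0,-0.2],[0,0,0,0.9,0,0,-0.2],[0,0,0,0.9,0,0,-0.2]]'
python3 - <<'E'
from h import *
o=status.get_obs()
print("cradle",1e3*C.T@(o["tool_pos"]-O),"F",C.T@o["force"])
E
```

```text
t: 46.9
tool_pos: [0.4812, 0.3392, 0.1961]
tool_rot: [0.746, 0.643, -0.13, 0.114]
force: [0.1, 0.2, -3.1]
finger_gap: 0.635
t: 47.7
tool_pos: [0.482, 0.3436, 0.1941]
tool_rot: [0.746, 0.642, -0.134, 0.116]
force: [-1.7, -6.5, 6.1]
finger_gap: 0.635
cradle [-63.98655595  -1.60799161 151.35656606] F [-8.41435057  0.73866044  3.43162253]
```

```bash
python3 -m handwheel '[[0,0,0,0.1,0,0,-0.2],[0,0,0,0.2,0,0,-0.2],[0,0,0,0.3,0,0,-0.2],[0,0,0,0.4,0,0,-0.2],[0,0,0,0.4,0,0,-0.2],[0,0,0,0.4,0,0,-0.2],[0,0,0,0.4,0,0,-0.2],[0,0,0,0.4,0,0,-0.2]]'
python3 - <<'E'
from h import *
o=status.get_obs()
print("cradle",1e3*C.T@(o["tool_pos"]-O),"F",C.T@o["force"])
E
```

```text
t: 48.5
tool_pos: [0.4825, 0.344, 0.1938]
tool_rot: [0.746, 0.641, -0.136, 0.117]
force: [-3.5, -12.8, 11.4]
finger_gap: 0.641
cradle [-63.49249371  -2.0365162  151.23052976] F [-16.24448361   1.57950393   6.20132811]
```

```bash
python3 -m handwheel '[[0,0,0,0,0,0,0.1],[0,0,0,-0.3,0,-0.1,0.6],[0,0,0,-0.3,0,-0.3,0.6],[0,0,0,-0.3,0,-1.5,0.6],[0,0,0,-0.3,0,-4,0.6],[0,0,0,-0.3,0,-6,0.6],[0,0,0,-0.3,0,-7,0.6],[0,0,0,-0.5,0,-7,0.6]]'
python3 -m handwheel '[[0,0.03,0,-3,0,0,0.6],[0,0.08,0,-7,0,0,0.6],[0,0.14,0,-12,0,1,0.6],[0,0.2,0,-17,0,2.5,0.6],[0,0.27,0,-21,0,4,0.6],[0,0.34,0,-23,0,5,0.6],[0,0.35,0,-24,0,5,0.6],[0,0.35,0,-24,0,5,0.6]]'
python3 - <<'E'
from h import *
a=eyes.camera("top");b=eyes.camera("side")
cv2.imwrite("pics/l.png",np.hstack([cv2.resize(a["img"][100:280,50:230],(400,400),interpolation=3),cv2.resize(b["img"][60:260,130:330],(400,400),interpolation=3)]))
E
```

```text
t: 49.3
tool_pos: [0.4858, 0.3716, 0.2603]
tool_rot: [0.746, 0.644, -0.129, 0.114]
force: [0.6, -0.2, -0.4]
finger_gap: 0.8
t: 50.1
tool_pos: [0.4494, 0.1282, 0.2945]
tool_rot: [0.759, 0.651, 0.001, 0.0]
force: [0.8, 0.4, 0.7]
finger_gap: 0.801
```

View pics/l.png

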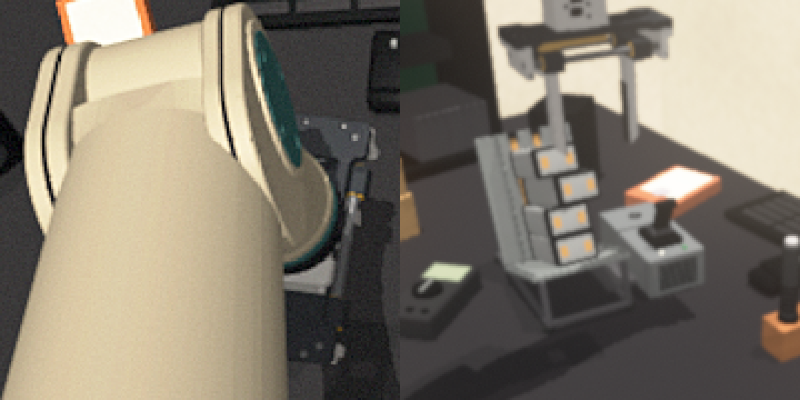

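```bash
python3 -m handwheel '[[0,0,0,-4,0,0,0.6],[0,0,0,-9,0,0,0.6],[0,0,0,-13,0,0,0.6],[0,0,0,-17,0,0,0.6],[0,0,0,-20,0,0,0.6],[0,0,0,-22,0,0,0.6],[0,0,0,-22,0,0,0.6],[0,0,0,-22,0,0,0.6]]'
python3 - <<'E'
from h import *
a=eyes.camera("top");b=eyes.camera("side")
cv2.imwrite("pics/m.png",np.hstack([cv2.resize(a["img"][140:280,60:200],(400,400),interpolation=3),cv2.resize(b["img"][100:200,160:260],(400,400),interpolation=3)]))
E
```

```text
t: 51.0
tool_pos: [0.418, -0.0858, 0.2936]
tool_rot: [0.757, 0.654, 0.001, -0.0]
force: [0.6, -0.4, 0.1]
finger_gap: 0.806
```

View pics/m.png

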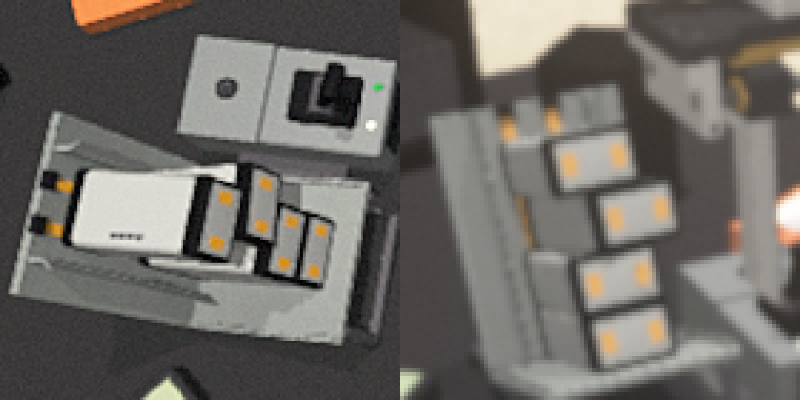

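Run:
```python
from h import *
c=eyes.camera("top")
f=lambda u,v:(60+(u+.5)/2.857-.5,140+(v+.5)/2.857-.5)
for n,z,ps in[(4,140,((226,198),(216,243))),(3,100,((268,184),(261,228))),(2,60,((291,221),(284,264))),(1,20,((319,232),(313,272)))]:
    a,b=[onC(c,f(*p),z) for p in ps];print(n,((a+b)/2).round(1),"yaw",np.degrees(np.arctan2(b[0]-a[0],b[1]-a[1])).round(1))
go((cr(-66,-1,185),RC),(cr(-66,-1,151),RC))
```

```text
4 [-129.3   -2.3  140. ] yaw 1.4
3 [-132.7  -22.8  100. ] yaw -2.4
2 [-129.1   -1.9   60. ] yaw -1.8
1 [-128.1   -1.9   20. ] yaw -2.3
[ 0.002 -0.351  0.004] [44.38  0.13  6.78]
[0. 0. 0.] [0.  0.  3.4]
```

Run:
```python
from h import *
c=eyes.camera("top");s=eyes.camera("side")
f=lambda u,v:(60+(u+.5)/2.857-.5,140+(v+.5)/2.857-.5)
g=lambda u,v:(160+(u+.5)/4-.5,100+(v+.5)/4-.5)
for n,ps,qs in[(4,((226,198),(216,243)),((621,155),(570,163))),(3,((268,184),(261,228)),((661,207),(615,217))),(2,((291,221),(284,264)),((646,274),(596,286))),(1,((319,232),(313,272)),((655,331),(605,344)))]:
    for p,q in zip(ps,qs):
        P,e=tri(c,f(*p),s,g(*q));print(n,(1e3*C.T@(P-O)).round(1),(e*1e3).round(1))
```

```text
4 [-222.7 -120.9  134.8] 263.0
4 [-221.9  -87.1  138.1] 258.5
3 [-224.8 -141.3   94.8] 264.6
3 [-226.7 -107.4   97.4] 262.5
2 [-222.8 -122.5   56.1] 267.7
2 [-222.   -88.    57.5] 263.5
1 [-222.5 -121.9   17.9] 268.7
1 [-220.4  -88.5   18.1] 263.2
```

Run:
```python
from h import *
c=eyes.camera("top");s=eyes.camera("side")
f=lambda u,v:(60+(u+.5)/2.857-.5,140+(v+.5)/2.857-.5)
g=lambda u,v:(160+(u-400+.5)/4-.5,100+(v+.5)/4-.5)
for n,ps,qs in[(4,((226,198),(216,243)),((621,155),(570,163))),(3,((268,184),(261,228)),((661,207),(615,217))),(2,((291,221),(284,264)),((646,274),(596,286))),(1,((319,232),(313,272)),((655,331),(605,344)))]:
    for p,q in zip(ps,qs):
        P,e=tri(c,f(*p),s,g(*q));print(n,(1e3*C.T@(P-O)).round(1),(e*1e3).round(1))
```

```text
4 [-130.3  -19.1  140.8] 0.1
4 [-130.4   15.5  142.1] 1.3
3 [-133.3  -38.9  102. ] 1.8
3 [-135.1   -4.9  102.1] 0.4
2 [-128.6  -19.5   60.1] 0.1
2 [-129.3   15.9   59.8] 0.8
1 [-127.8  -18.2   20.8] 0.9
1 [-128.3   16.7   20.2] 3.5
```

```bash
python3 -m handwheel '[[0,-0.03,0,4,0,-2,1],[0,-0.07,0,9,0,-3,1],[0,-0.12,0,14,0.2,-3,1],[0,-0.17,0,19,0.4,-3,1],[0,-0.22,0,24,0.5,-2,1],[0,-0.28,0,29,0.7,0,1],[0,-0.33,0,34,0.8,2,1],[0,-0.351,0,38,0.9,4,1]]'
python3 -m handwheel '[[0,0,0,2,0,0,1],[0,0,0,4,0,0,1],[0,0,0,5,0,0,1],[0,0,0,5,0,0,1],[0,0,0,5,0,0,1],[0,0,0,5,0,0,1],[0,0,0,5,0,0,1],[0,0,0,5,0,0,1]]'
python3 - <<'E'
from h import *
go((cr(-67,-9,106),RC))
E
```

```text
t: 52.15
tool_pos: [0.4809, 0.2867, 0.2551]
tool_rot: [0.745, 0.644, -0.131, 0.115]
force: [0.2, 0.6, -0.3]
finger_gap: 0.999
t: 52.95
tool_pos: [0.4885, 0.3287, 0.2397]
tool_rot: [0.746, 0.642, -0.131, 0.114]
force: [-0.9, -0.3, 0.5]
finger_gap: 0.997
[ 0.002 -0.    -0.001] [ 2.56 -0.15  8.34]
```

```bash
python3 -m handwheel '[[0,0,0,1,0,0,1],[0,0,0,2.5,-0.1,1,1],[0,0,0,2.6,-0.1,3,1],[0,0,0,2.6,-0.1,5,1],[0,0,0,2.6,-0.1,6.5,1],[0,0,0,2.6,-0.1,7.7,1],[0,0,0,2.6,-0.1,8.3,1],[0,0,0,2.6,-0.1,8.3,1]]'
python3 -m handwheel '[[0,0,0,0,0,0,0.5],[0,0,0,0,0,0,0.4],[0,0,0,0,0,0,0.3],[0,0,0,0,0,0,0.2],[0,0,0,0,0,0,0.1],[0,0,0,0,0,0,-0.2],[0,0,0,0,0,0,-0.2],[0,0,0,0,0,0,-0.2]]' 20
python3 - <<'E'
from h import *
o=status.get_obs()
print("cradle",1e3*C.T@(o["tool_pos"]-O),"F",C.T@o["force"])
s=eyes.camera("side")
cv2.imwrite("pics/n.png",cv2.resize(s["img"][90:210,150:270],(480,480),interpolation=3))
E
```

```text
t: 53.75
tool_pos: [0.4864, 0.3253, 0.1512]
tool_rot: [0.746, 0.643, -0.132, 0.114]
force: [-0.8, -1.4, 0.5]
finger_gap: 0.996
t: 54.55
tool_pos: [0.4886, 0.3255, 0.1529]
tool_rot: [0.746, 0.643, -0.13, 0.115]
force: [4.7, -0.4, 1.8]
finger_gap: 0.653
cradle [-65.83906944 -10.82714955 106.8018012 ] F [-0.30575635 -4.67608123  1.84344959]
```

View pics/n.png

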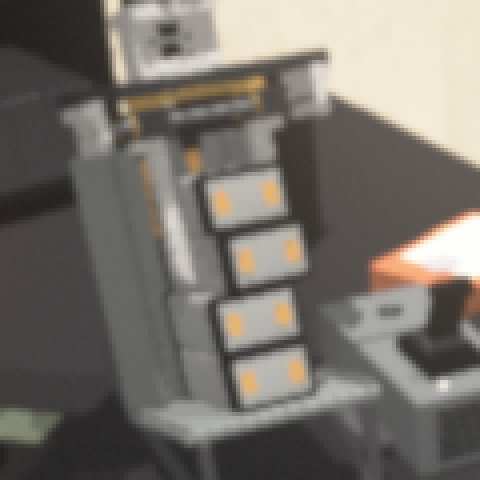

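```bash
python3 -m handwheel '[[0,0,0,0,0,0,-0.4],[0,0,0,0,0,0,-0.4],[0,0,0,0,-0.2,0,-0.4],[0,0,0,0,-0.4,0,-0.4],[0,0,0,0,-0.6,0,-0.4],[0,0,0,0,-0.8,0,-0.4],[0,0,0,0,-0.9,0,-0.4],[0,0,0,0,-0.9,0,-0.4]]' 50
python3 -m handwheel '[[0,0,0,0.1,0,0,-0.4],[0,0,0,0.2,0,0,-0.4],[0,0,0,0.3,0,0,-0.4],[0,0,0,0.4,0,0,-0.4],[0,0,0,0.5,0,0,-0.4],[0,0,0,0.5,0,0,-0.4],[0,0,0,0.5,0,0,-0.4],[0,0,0,0.5,0,0,-0.4]]' 50
python3 - <<'E'
from h import *
o=status.get_obs()
print("cradle",1e3*C.T@(o["tool_pos"]-O),"F",C.T@o["force"])
s=eyes.camera("side")
cv2.imwrite("pics/o.png",cv2.resize(s["img"][90:210,150:270],(480,480),interpolation=3))
E
```

```text
t: 55.4
tool_pos: [0.4801, 0.327, 0.1528]
tool_rot: [0.746, 0.643, -0.129, 0.115]
force: [6.1, 0.3, 1.3]
finger_gap: 0.644
t: 56.2
tool_pos: [0.4801, 0.3271, 0.1527]
tool_rot: [0.746, 0.641, -0.133, 0.117]
force: [2.8, -6.2, 10.7]
finger_gap: 0.646
cradle [-65.38944476  -2.20140388 106.77571771] F [-8.99430397 -3.67118352  8.06726783]
```

View pics/o.png

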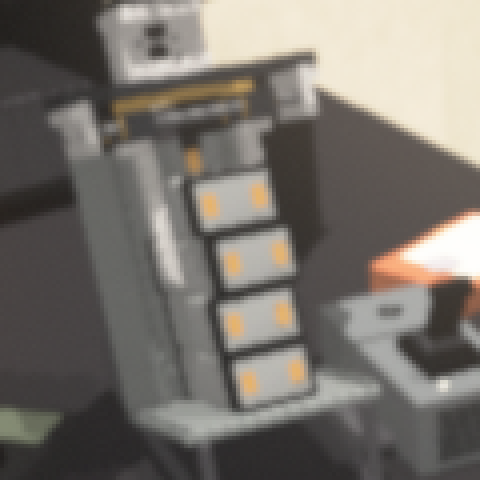

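```bash
python3 -m handwheel '[[0,0,0,-0.4,0,0,0.2],[0,0,0,-0.4,0,0,0.6],[0,0,0,-0.4,0,0,0.6],[0,0,0,-0.4,0,-1.5,0.6],[0,0,0,-0.4,0,-4,0.6],[0,0,0,-0.4,0,-7,0.6],[0,0,0,-0.5,0,-8.5,0.6],[0,0,0,-1,0,-9,0.6]]' 25
python3 -m handwheel '[[0,0,0,-3,0,0,0],[0,0,0,-7,0,0,-0.4],[0,0,0,-10,0,0,-1],[0,0,0,-10.5,0,0,-1],[0,0,0,-10.5,0,3,-1],[0,0,0,-10.5,0,6,-1],[0,0,0,-10.5,0,8.5,-1],[0,0,0,-10.5,0,9,-1]]'
python3 - <<'E'
from h import *
o=status.get_obs()
print("cradle",1e3*C.T@(o["tool_pos"]-O),"F",C.T@o["force"])
c=eyes.camera("top");s=eyes.camera("side")
cv2.imwrite("pics/p.png",np.hstack([cv2.resize(c["img"][140:280,60:200],(400,400),interpolation=3),cv2.resize(s["img"][100:200,160:260],(400,400),interpolation=3)]))
E
```

```text
t: 57.05
tool_pos: [0.4807, 0.3543, 0.239]
tool_rot: [0.745, 0.644, -0.131, 0.113]
force: [0.4, 0.8, 0.5]
finger_gap: 0.798
t: 57.85
tool_pos: [0.46, 0.223, 0.1871]
tool_rot: [0.746, 0.643, -0.135, 0.114]
force: [-0.2, 0.4, -1.2]
finger_gap: 0.157
cradle [-176.72078939    2.2829408   102.70525239] F [ 0.78109227  0.24785519 -1.0230751 ]
```

View pics/p.png

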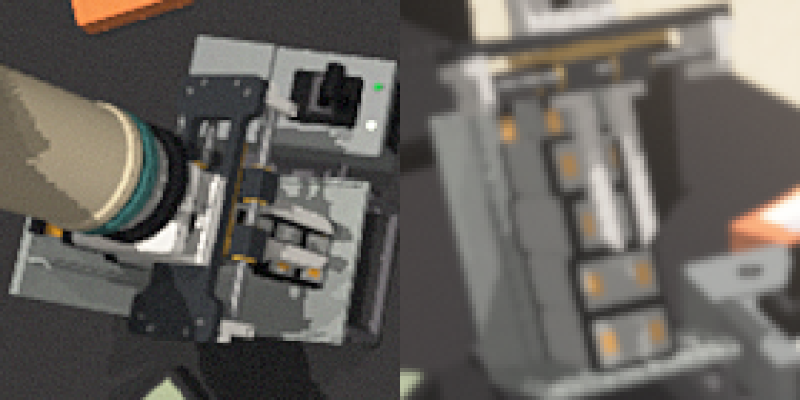

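```bash
python3 -m handwheel '[[0,0,0,0.8,0.3,0,-1],[0,0,0,1.6,0.3,0,-1],[0,0,0,2.2,0.3,0,-1],[0,0,0,2.6,0.3,0,-1],[0,0,0,2.9,0.3,0,-1],[0,0,0,3.1,0.3,0,-1],[0,0,0,3.3,0.3,0,-1],[0,0,0,3.5,0.3,0,-1]]'
python3 - <<'E'
from h import *
o=status.get_obs();print("cradle",1e3*C.T@(o["tool_pos"]-O),"F",C.T@o["force"])
E
python3 -m handwheel '[[0,0,0,0.1,0,0,-1],[0,0,0,0.2,0,0,-1],[0,0,0,0.3,0,0,-1],[0,0,0,0.4,0,0,-1],[0,0,0,0.5,0,0,-1],[0,0,0,0.5,0,0,-1],[0,0,0,0.5,0,0,-1],[0,0,0,0.5,0,0,-1]]'
python3 - <<'E'
from h import *
o=status.get_obs();print("cradle",1e3*C.T@(o["tool_pos"]-O),"F",C.T@o["force"])
E
```

```text
t: 58.75
tool_pos: [0.4705, 0.2565, 0.178]
tool_rot: [0.746, 0.643, -0.132, 0.114]
force: [-0.0, -1.5, 1.3]
finger_gap: 0.005
cradle [-141.00629478   -3.14457073  106.03438244] F [-1.8746061  -0.1986237   0.66915381]
t: 59.55
tool_pos: [0.4707, 0.257, 0.1777]
tool_rot: [0.746, 0.641, -0.135, 0.116]
force: [-1.5, -7.2, 10.5]
finger_gap: 0.007
cradle [-140.47641556   -3.23018612  106.00169674] F [-10.46731176   0.37911988   7.36212742]
```

```bash
python3 -m handwheel '[[0,0,0,-1,0,0,-1],[0,0,0,-3,0,0,-1],[0,0,0,-5,0,-1,-1],[0,0.05,0,-5.5,0,-4,-1],[0,0.1,0,-5.5,0,-7,-1],[0,0.15,0,-5.5,0,-9,-1],[0,0.15,0,-5.5,0,-9,-1],[0,0.15,0,-5.5,0,-9,-1]]'
python3 - <<'E'
from h import *
c=eyes.camera("top");s=eyes.camera("side")
cv2.imwrite("pics/q.png",np.hstack([cv2.resize(c["img"][140:280,60:200],(400,400),interpolation=3),cv2.resize(s["img"][100:200,160:260],(400,400),interpolation=3)]))
pv=np.array([.6195,.3325,0])-.09*xh;print(pv)
go((pv-.078*xh+[0,0,.2],down(-8.5)),(pv-.078*xh+[0,0,.127],down(-8.5)))
E
```

```text
t: 60.35
tool_pos: [0.4679, 0.2406, 0.2795]
tool_rot: [0.754, 0.649, -0.075, 0.066]
force: [-0.1, -0.1, -0.7]
finger_gap: 0.006
[0.60619715 0.24348857 0.        ]
[-0.     0.202  0.001] [-3.79 13.7   8.77]
[0. 0. 0.] [0.  0.  7.3]
```

View pics/q.png

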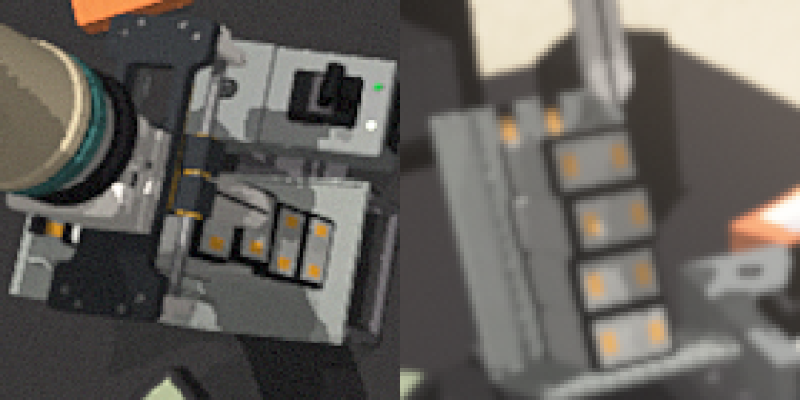

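```bash
cat >> h.py <<'E'
def brass(s,xpl=-130):
    h=cv2.cvtColor(cv2.resize(s["img"],None,fx=4,fy=4,interpolation=3),cv2.COLOR_BGR2HSV)
    m=cv2.inRange(h,(10,90,80),(30,255,255));n,_,st,ce=cv2.connectedComponentsWithStats(m);o=[]
    for i in range(1,n):
        p=(ce[i]+.5)/4-.5
        O0,d=ray(s,p);a=C.T@(O0-O);b=C.T@d;q=1e3*(a+b*(xpl/1e3-a[0])/b[0])
        if abs(q[1])<60 and -10<q[2]<180 and st[i,4]>60:o.append((*q.round(1),int(st[i,4])))
    return sorted(o,key=lambda t:t[2])
E
python3 - <<'E'
from h import *
for b in brass(eyes.camera("side")):print(b)
E
```

```text
(np.float64(-130.0), np.float64(-18.3), np.float64(20.7), 208)
(np.float64(-130.0), np.float64(15.7), np.float64(20.8), 208)
(np.float64(-130.0), np.float64(17.0), np.float64(60.7), 240)
(np.float64(-130.0), np.float64(-16.5), np.float64(61.1), 208)
(np.float64(-130.0), np.float64(11.0), np.float64(99.9), 240)
(np.float64(-130.0), np.float64(-22.0), np.float64(100.9), 208)
(np.float64(-130.0), np.float64(16.7), np.float64(140.6), 208)
(np.float64(-130.0), np.float64(-17.0), np.float64(141.2), 176)
(np.float64(-130.0), np.float64(20.9), np.float64(171.1), 272)
(np.float64(-130.0), np.float64(51.3), np.float64(171.4), 304)
```

```bash
python3 -m handwheel '[[0,0.03,0,-1,1,0,-1],[0,0.07,0,-3,4,0,-1],[0,0.11,0,-3.8,8,0,-1],[0,0.15,0,-3.8,11.5,2,-1],[0,0.2,0,-3.8,13.7,5,-1],[0,0.202,0,-3.8,13.7,8,-1],[0,0.202,0,-3.8,13.7,8.8,-1],[0,0.202,0,-3.8,13.7,8.8,-1]]'
python3 - <<'E'
from h import *
pv=np.array([.6195,.3325,0])-.09*xh
go((pv-.078*xh+[0,0,.127],down(-8.5)))
E
```

```text
t: 61.3
tool_pos: [0.5939, 0.1665, 0.1991]
tool_rot: [0.757, 0.653, -0.001, -0.001]
force: [0.1, 0.2, -0.5]
finger_gap: 0.004
[-0.003  0.     0.001] [-0.    0.1   7.21]
```

```bash
python3 -m handwheel '[[0,0,0,0,0.1,2,-1],[0,0,0,0,0.1,4.5,-1],[0,0,0,0,0.1,6.5,-1],[0,0,0,0,0.1,7.2,-1],[0,0,0,0.5,0.1,7.2,-1],[0,0,0,1.5,0.1,7.2,-1],[0,0,0,2.5,0.1,7.2,-1],[0,0,0,3.5,0.1,7.2,-1]]'
python3 -m handwheel '[[0,0,0,0.7,0,0,-1],[0,0,0,1.4,0,0,-1],[0,0,0,2.1,0,0,-1],[0,0,0,2.8,0,0,-1],[0,0,0,3.5,0,0,-1],[0,0,0,4,0,0,-1],[0,0,0,4.4,0,0,-1],[0,0,0,4.8,0,0,-1]]'
python3 - <<'E'
from h import *
pv=np.array([.6195,.3325,0])-.09*xh
o=status.get_obs();print(o["force"],(o["tool_pos"]-pv)@xh)
E
```

```text
t: 62.1
tool_pos: [0.6025, 0.2029, 0.1303]
tool_rot: [0.757, 0.653, 0.002, 0.0]
force: [0.4, -0.1, -0.3]
finger_gap: 0.006
t: 62.9
tool_pos: [0.6084, 0.248, 0.1288]
tool_rot: [0.758, 0.653, 0.0, -0.0]
force: [-0.5, -7.2, 0.3]
finger_gap: 0.005
[-0.49920686 -7.2395414   0.34171814] 0.004784066776077152
```

```bash
python3 -m handwheel '[[0,0,0,0.2,0,0,-1],[0,0,0,0.4,0,0,-1],[0,0,0,0.6,0,0,-1],[0,0,0,0.8,0,0,-1],[0,0,0,0.8,0,0,-1],[0,0,0,0.8,0,0,-1],[0,0,0,0.8,0,0,-1],[0,0,0,0.8,0,0,-1]]'
python3 - <<'E'
from h import *
pv=np.array([.6195,.3325,0])-.09*xh
o=status.get_obs();print(o["force"],(o["tool_pos"]-pv)@xh)
E
```

```text
t: 63.7
tool_pos: [0.6086, 0.2486, 0.1285]
tool_rot: [0.759, 0.651, -0.004, 0.002]
force: [-3.8, -13.6, 2.8]
finger_gap: 0.003
[ -3.83156648 -13.60264069   2.78915448] 0.005433905834221728
```

```bash
python3 -m handwheel '[[0,0,0,-1.5,0,0,-1],[0,0,0,-3,0,-2,-1],[0,0,0,-3,0,-6,-1],[0,0,0,-3,0,-10,-1],[0,0,0,-3,-3,-14,-0.6],[0,0,0,-3,-7,-15,-0.4],[0,0,0,-3,-10,-15,-0.4],[0,0,0,-3,-10,-15,-0.4]]'
python3 - <<'E'
from h import *
c=eyes.camera("top");s=eyes.camera("side")
def blob(c,P,r,f):
    u=proj(c,P);x0,y0=(u-r).astype(int);im=c["img"][y0:y0+2*r,x0:x0+2*r];im=cv2.resize(im,None,fx=4,fy=4,interpolation=3)
    m=f(im).astype(np.uint8);n,_,st,ce=cv2.connectedComponentsWithStats(m)
    return [( ((ce[i]+.5)/4-.5+[x0,y0]).round(2),int(st[i,4]),st[i,:4].tolist()) for i in range(1,n) if st[i,4]>60]
P=np.array([.630,-.01,.151])
w=lambda im:(im.min(2)>150)
k=lambda im:(im.max(2)<80)
for n,q in(("top",c),("side",s)):print(n,proj(q,P),blob(q,P,9,w))
S=np.array([.6195,.3325,.062])
for n,q in(("top",c),("side",s)):print(n,proj(q,S),blob(q,S,7,k))
# stand orange mask on top plane
h=cv2.cvtColor(c["img"],cv2.COLOR_BGR2HSV);m=cv2.inRange(h,(5,150,120),(20,255,255))
m[:, :260]=0;m[:,295:]=0;m[:110]=0;m[190:]=0
k=max(cv2.findContours(m,0,1)[0],key=cv2.contourArea);print(cv2.boxPoints(cv2.minAreaRect(k)),[onz(c,p,.045).round(4)[:2] for p in cv2.boxPoints(cv2.minAreaRect(k))])
cv2.imwrite("pics/r.png",np.hstack([cv2.resize(c["img"][110:210,220:320],(400,400),interpolation=3),cv2.resize(s["img"][130:230,250:350],(400,400),interpolation=3)]))
E
```

```text
t: 64.5
tool_pos: [0.5024, 0.2443, 0.2803]
tool_rot: [0.756, 0.655, 0.002, -0.002]
force: [0.3, -0.6, 1.0]
finger_gap: 0.291
top [273.6910063  151.83125746] [(array([275.71, 151.87]), 720, [32, 28, 32, 28])]
side [325.72380919 181.14560219] [(array([325.62, 179.86]), 464, [28, 24, 28, 20])]
top [138.63275891 170.75119903] [(array([138.19, 168.38]), 2192, [0, 0, 56, 56])]
side [247.394607   167.44958032] []
[[266.6187  176.10118]
 [270.06232 121.0039 ]
 [287.68097 122.10506]
 [284.23737 177.20233]] [array([0.6032, 0.0102]), array([ 0.7542, -0.0013]), array([ 0.7501, -0.0478]), array([ 0.5993, -0.0349])]
```

Run:
```python
from h import *
go((np.array([.626,-.0145,.25]),down(81.5)))
```

```text
[ 5.000e-03 -1.000e-03 -1.569e+00] [-23.7   15.58   2.92]
```

```bash
python3 -m handwheel '[[0,0,-0.12,-2,1,0,0],[0,0,-0.25,-6,3,0,0],[0,0,-0.39,-10,6,0,0],[0,0,-0.53,-14,9,0,0],[0,0,-0.67,-18,12,0,0],[0,0,-0.81,-21,14,0,0],[0,0,-0.95,-23,15.5,0,0],[0,0,-1.09,-23.7,15.6,0,0]]'
python3 -m handwheel '[[0,0,-0.1,0,0,0,0],[0,0,-0.2,0,0,0,0],[0,0,-0.3,0,0,0,0],[0,0,-0.4,0,0,0,0],[0,0,-0.48,0,0,0,0],[0,0,-0.48,0,0,0,0],[0,0,-0.48,0,0,0,0],[0,0,-0.48,0,0,0,0]]' 20
python3 - <<'E'
from h import *
go((np.array([.626,-.0145,.20]),down(81.5)),(np.array([.626,-.0145,.12]),down(81.5)))
print(status.get_obs()["qpos"].round(2))
s=eyes.camera("side");c=eyes.camera("top")
for b in brass(s):print(b)
P=cr(-130,0,0)
pv=np.array([.6195,.3325,0])-.09*xh
print("lever on tip expected px",proj(c,pv+.026*xh+[0,0,.124]),"off",proj(c,pv-.026*xh+[0,0,.124]))
im=cv2.resize(c["img"][150:200,120:210],None,fx=4,fy=4,interpolation=3);m=(im.max(2)<45).astype(np.uint8)
n,_,st,ce=cv2.connectedComponentsWithStats(m)
print([((ce[i]/4+[120,150]).round(1),st[i].tolist()) for i in range(1,n) if st[i,4]>150])
E
```

```text
t: 65.4
tool_pos: [0.6282, -0.0215, 0.2779]
tool_rot: [0.31, 0.951, 0.001, 0.001]
force: [0.2, 0.6, -0.5]
finger_gap: 0.497
t: 66.2
tool_pos: [0.6261, -0.0166, 0.2786]
tool_rot: [0.075, 0.997, 0.001, 0.001]
force: [0.4, 0.4, -0.6]
finger_gap: 0.5
[ 0.002  0.001 -0.003] [0.05 0.19 7.86]
[0. 0. 0.] [0. 0. 8.]
[ 0.11  0.55 -0.21  1.52  0.12  1.09  1.3 ]
(np.float64(-130.0), np.float64(-18.3), np.float64(20.1), 176)
(np.float64(-130.0), np.float64(15.7), np.float64(20.8), 208)
(np.float64(-130.0), np.float64(17.0), np.float64(60.7), 240)
(np.float64(-130.0), np.float64(-16.8), np.float64(60.9), 224)
(np.float64(-130.0), np.float64(11.1), np.float64(100.6), 224)
(np.float64(-130.0), np.float64(-22.0), np.float64(100.9), 208)
(np.float64(-130.0), np.float64(-17.5), np.float64(140.1), 224)
(np.float64(-130.0), np.float64(16.5), np.float64(140.9), 224)
(np.float64(-130.0), np.float64(20.9), np.float64(171.1), 272)
(np.float64(-130.0), np.float64(51.6), np.float64(172.2), 304)
lever on tip expected px [156.16819956 166.23705729] off [177.82484041 168.88160378]
[(array([169.4, 172.7]), [132, 40, 136, 100, 6544]), (array([198.7, 181.6]), [300, 76, 28, 100, 1616])]
```

```bash
python3 -m handwheel '[[0,0,0,0,0.2,2,0],[0,0,0,0,0.2,5,0],[0,0,0,0,0.2,8.5,0],[0,0,0,0,0.2,12,0],[0,0,0,0,0.2,14.5,0],[0,0,0,0,0.2,15.6,0],[0,0,0,0,0.2,15.8,0],[0,0,0,0,0.2,15.8,0]]'
python3 - <<'E'
from h import *
print(status.get_obs()["tool_pos"])
for n in("top","side"):
    c=eyes.camera(n);u=proj(c,np.array([.6199,.3324,.062]));x0,y0=u.round().astype(int)-8
    im=cv2.resize(c["img"][y0:y0+17,x0:x0+17],None,fx=6,fy=6,interpolation=3).max(2)
    for t in(70,85,100):
        k,_,st,ce=cv2.connectedComponentsWithStats((im<t).astype(np.uint8))
        for i in range(1,k):
            p=(ce[i]+.5)/6-.5+[x0,y0]
            if st[i,4]>100 and np.linalg.norm(p-u)<5:print(n,t,st[i].tolist(),p.round(2),onz(c,p,.062).round(4))
E
```

```text
t: 67.1
tool_pos: [0.627, -0.0139, 0.1217]
tool_rot: [0.074, 0.997, 0.001, 0.001]
force: [1.7, 0.3, 0.2]
finger_gap: 0.501
[ 0.62703863 -0.01393914  0.12166732]
top 70 [30, 30, 42, 36, 936] [138.92 170.54] [0.62   0.3318 0.062 ]
top 85 [30, 30, 42, 36, 1152] [138.91 170.53] [0.6201 0.3318 0.062 ]
top 100 [30, 24, 42, 42, 1368] [138.84 170.47] [0.6202 0.332  0.062 ]
```

```bash
python3 -m handwheel '[[0,0,0,0,0,0,-0.3],[0,0,0,0,0,0,-0.6],[0,0,0,0,0,0,-0.8],[0,0,0,0,0,0,-0.8],[0,0,0,0,0,0,-0.8],[0,0,0,0,0,0,-0.8],[0,0,0,0,0,0,-0.8],[0,0,0,0,0,0,-0.8]]' 20
python3 -c "
from plant import status;o=status.get_obs();print(o['tool_pos'],o['force'],o['wrist_torque'],o['finger_gap']*94)"
python3 -m handwheel '[[0,0,0,0,0,-0.3,-0.8],[0,0,0,0,0,-0.8,-0.8],[0,0,0,0,0,-2,-0.8],[0,0,0,0,0,-4,-0.8],[0,0,0,0,0,-7,-0.8],[0,0,0,0,0,-10,-0.8],[0,0,0,0,0,-12,-0.8],[0,0,0,0,0,-12,-0.8]]'
python3 - <<'E'
from h import *
go((np.array([.6201,.3320,.26]),down(81.5)),(np.array([.6201,.3320,.177]),down(81.5)))
E
```

```text
t: 68.0
tool_pos: [0.6266, -0.0141, 0.1213]
tool_rot: [0.074, 0.997, 0.001, 0.001]
force: [-1.2, -0.1, 5.5]
finger_gap: 0.241
[ 0.62657668 -0.01408113  0.12131011] [-1.17460222 -0.11926022  5.49021889] [-0.00165592  0.18368623  0.04688797] 22.659811356313373
t: 68.8
tool_pos: [0.6281, -0.0141, 0.2447]
tool_rot: [0.074, 0.997, 0.001, 0.004]
force: [0.3, -0.1, -1.0]
finger_gap: 0.241
[ 0.003  0.008 -0.001] [ 5.92 34.11 -1.48]
[0. 0. 0.] [0.  0.  8.3]
```

```bash
python3 -m handwheel '[[0,0,0,0.5,2,-3,-0.8],[0,0,0,1,6,-5,-0.8],[0,0,0,2,10.5,-6,-0.8],[0,0,0,3,15,-6,-0.8],[0,0,0,4,19.5,-6,-0.8],[0,0,0,4.5,24,-6,-0.8],[0,0,0,5,28,-6,-0.8],[0,0,0,5.5,31.5,-6,-0.8]]'
python3 -m handwheel '[[0,0,0,0.4,1.5,0,-0.8],[0,0,0,0.4,2.5,0,-0.8],[0,0,0,0.4,2.6,2,-0.8],[0,0,0,0.4,2.6,4,-0.8],[0,0,0,0.4,2.6,4.5,-0.8],[0,0,0,0.4,2.6,4.5,-0.8],[0,0,0,0.4,2.6,4.5,-0.8],[0,0,0,0.4,2.6,4.5,-0.8]]'
python3 - <<'E'
from h import *
go((np.array([.6203,.3320,.182]),down(81.5)))
o=status.get_obs();print(o["force"])
s=eyes.camera("side")
r=R.from_quat(o["tool_rot"]);tip=o["tool_pos"]+r.apply([0,0,.11]);print("tip exp",tip,proj(s,tip),"socket",proj(s,np.array([.6201,.332,.062])))
cv2.imwrite("pics/s.png",cv2.resize(s["img"][120:190,210:290],None,fx=6,fy=6,interpolation=3))
E
```

```text
t: 69.6
tool_pos: [0.6172, 0.3077, 0.2999]
tool_rot: [0.074, 0.997, 0.001, -0.0]
force: [0.3, -0.3, -0.6]
finger_gap: 0.241
t: 70.4
tool_pos: [0.6191, 0.3315, 0.2577]
tool_rot: [0.075, 0.997, 0.001, 0.002]
force: [-0.1, -0.1, -0.5]
finger_gap: 0.238
[ 0.003  0.003 -0.001] [-0.09  0.04  7.58]
[-0.11753179 -0.11932216 -0.5342403 ]
tip exp [0.61950888 0.33178924 0.14774987] [245.98690703 141.33493009] socket [247.64752807 167.45269523]
```

```bash
python3 -m handwheel '[[0,0,0,-0.1,0,2,-0.8],[0,0,0,-0.1,0,5,-0.8],[0,0,0,-0.1,0,7,-0.8],[0,0,0,-0.1,0,7.6,-0.8],[0,0,0,-0.1,0,8.0,-0.8],[0,0,0,-0.1,0,8.4,-0.8],[0,0,0,-0.1,0,8.7,-0.8],[0,0,0,-0.1,0,9.0,-0.8]]'
python3 -c "
from plant import status;o=status.get_obs();print(o['tool_pos'],o['force'],o['wrist_torque'],o['tool_rot'])"
```

```text
t: 71.25
tool_pos: [0.62, 0.332, 0.1672]
tool_rot: [0.074, 0.997, 0.001, 0.001]
force: [0.3, -0.2, -0.2]
finger_gap: 0.244
[0.61996612 0.33200965 0.16719239] [ 0.25909915 -0.17965627 -0.15402919] [0.03934123 0.04410164 0.0157664 ] [0.07442182 0.99722494 0.00127687 0.00147366]
```

```bash
python3 -m handwheel '[[0,0,0,0,0,0.5,-0.8],[0,0,0,0,0,1,-0.8],[0,0,0,0,0,1.5,-0.8],[0,0,0,0,0,2,-0.8],[0,0,0,0,0,2.4,-0.8],[0,0,0,0,0,2.7,-0.8],[0,0,0,0,0,3.0,-0.8],[0,0,0,0,0,3.2,-0.8]]'
python3 -m handwheel '[[0,0,0,0,0,0.1,-0.8],[0,0,0,0,0,0.2,-0.8],[0,0,0,0,0,0.3,-0.8],[0,0,0,0,0,0.3,-0.8],[0,0,0,0,0,0.3,-0.8],[0,0,0,0,0,0.3,-0.8],[0,0,0,0,0,0.3,-0.8],[0,0,0,0,0,0.3,-0.8]]'
python3 -c "
from plant import status;o=status.get_obs();print(o['tool_pos'],o['force'],o['wrist_torque'],o['tool_rot'])"
```

```text
t: 72.05
tool_pos: [0.6199, 0.3319, 0.1381]
tool_rot: [0.075, 0.997, 0.001, 0.002]
force: [-6.1, -4.5, 24.5]
finger_gap: 0.243
t: 72.85
tool_pos: [0.6214, 0.3317, 0.1374]
tool_rot: [0.075, 0.997, 0.001, 0.003]
force: [-5.0, -5.1, 26.2]
finger_gap: 0.243
[0.62136052 0.33168749 0.13743255] [-5.02775367 -5.10634303 26.15239779] [-1.44126972  1.41924922 -0.02821752] [0.07474208 0.99719629 0.00144711 0.00332862]
```

```bash
python3 -m handwheel '[[0,0,0,0,0,-0.5,-0.8],[0,0,0,0,0,-1.5,-0.8],[0,0,0,0,0,-3,-0.8],[0,0,0,0,0,-5.5,-0.8],[0,0,0,0,0,-9,-0.8],[0,0,0,0,0,-13,-0.8],[0,0,0,0,0,-16,-0.8],[0,0,0,0,0,-16.5,-0.8]]'
python3 -m handwheel '[[0,0,0,-0.5,-3,0,-0.8],[0,0,0,-1,-7,0,-0.8],[0,0,0,-2,-11.5,0,-0.8],[0,0,0,-3,-16,0,-0.8],[0,0,0,-4,-20.5,0,-0.8],[0,0,0,-4.8,-25,0,-0.8],[0,0,0,-5.5,-29.5,0,-0.8],[0,0,0,-6,-34,0,-0.8]]'
python3 -m handwheel '[[0,0,0,0,0,0,-0.8],[0,0,0,0,0,2,-0.8],[0,0,0,0,0,5,-0.8],[0,0,0,0,0,7,-0.8],[0,0,0,0,0,7.5,-0.8],[0,0,0,0,0,7.5,-0.8],[0,0,0,0,0,7.5,-0.8],[0,0,0,0,0,7.5,-0.8]]'
python3 - <<'E'
from h import *
go((np.array([.6267,-.0141,.166]),down(81.5)))
E
```

```text
t: 73.65
tool_pos: [0.6207, 0.3327, 0.3017]
tool_rot: [0.074, 0.997, 0.003, 0.004]
force: [-0.6, 0.6, -0.9]
finger_gap: 0.239
t: 74.45
tool_pos: [0.6271, -0.0155, 0.2947]
tool_rot: [0.074, 0.997, 0.001, -0.001]
force: [1.0, 0.7, -0.6]
finger_gap: 0.246
t: 75.25
tool_pos: [0.629, -0.0133, 0.2221]
tool_rot: [0.074, 0.997, 0.001, 0.002]
force: [-0.5, 0.0, -0.2]
finger_gap: 0.244
[ 0.002  0.004 -0.   ] [ 0.24 -0.12  5.61]
```

```bash
python3 -m handwheel '[[0,0,0,0.2,-0.1,2,-0.8],[0,0,0,0.2,-0.1,4,-0.8],[0,0,0,0.2,-0.1,5.3,-0.8],[0,0,0,0.2,-0.1,5.8,-0.8],[0,0,0,0.2,-0.1,6.3,-0.8],[0,0,0,0.2,-0.1,6.8,-0.8],[0,0,0,0.2,-0.1,7.2,-0.8],[0,0,0,0.2,-0.1,7.4,-0.8]]'
python3 -c "
from plant import status;o=status.get_obs();print(o['tool_pos'],o['force'],o['wrist_torque'],o['tool_rot'])"
```

```text
t: 76.05
tool_pos: [0.6271, -0.0141, 0.1471]
tool_rot: [0.074, 0.997, 0.001, 0.002]
force: [1.4, -0.3, -0.4]
finger_gap: 0.246
[ 0.62708977 -0.01411544  0.14713979] [ 1.42131488 -0.25567679 -0.35018581] [-0.01685144 -0.33345064  0.03353637] [7.44114718e-02 9.97225785e-01 8.98399866e-04 1.69103606e-03]
```

In the hole without resistance. Lower to collar, release, rise.

```bash
python3 -m handwheel '[[0,0,0,0,0,0.6,-0.8],[0,0,0,0,0,1.2,-0.8],[0,0,0,0,0,1.8,-0.8],[0,0,0,0,0,2.2,-0.8],[0,0,0,0,0,2.5,-0.8],[0,0,0,0,0,2.7,-0.8],[0,0,0,0,0,2.7,-0.8],[0,0,0,0,0,2.7,-0.8]]'
python3 -c "
from plant import status;o=status.get_obs();print(o['tool_pos'],o['force'])"
python3 -m handwheel '[[0,0,0,0,0,2.6,-0.5],[0,0,0,0,0,2.6,-0.2],[0,0,0,0,0,2.6,0],[0,0,0,0,0,2.6,0],[0,0,0,0,0,2.6,0],[0,0,0,0,0,1,0],[0,0,0,0,0,-2,0],[0,0,0,0,0,-6,0]]'
python3 -m handwheel '[[0,0,0,0,0,-3,0],[0,0,0,0,0,-7,0],[0,0,0,4,0,-10,0],[0,0,0,8,0,-10,0],[0,0,0,12,0,-10,0],[0,0,0,16,0,-10,0],[0,0,0,20,0,-10,0],[0,0,0,20,0,-10,0]]'
python3 -c "
from plant import status;o=status.get_obs();print(o['tool_pos'],o['force'])"
```

```text
t: 76.85
tool_pos: [0.6269, -0.0141, 0.1206]
tool_rot: [0.074, 0.997, 0.001, 0.002]
force: [1.1, -0.1, 4.8]
finger_gap: 0.239
[ 0.62689774 -0.01407213  0.12057547] [ 1.09956699 -0.07781768  4.78996615]
t: 77.65
tool_pos: [0.6249, -0.0142, 0.1799]
tool_rot: [0.074, 0.997, 0.001, -0.001]
force: [-0.2, 0.1, -0.3]
finger_gap: 0.501
t: 78.45
tool_pos: [0.4228, 0.0158, 0.28]
tool_rot: [0.073, 0.997, 0.0, -0.001]
force: [0.6, 0.6, -0.8]
finger_gap: 0.497
[0.42276612 0.01576629 0.28003939] [ 0.58526631  0.60112704 -0.76027955]
```

Run:
```python
from h import *
c=eyes.camera("top");s=eyes.camera("side")
for n,q in(("top",c),("side",s)):
    u=proj(q,np.array([.626,-.0145,.155]));x0,y0=u.round().astype(int)-9
    m=(cv2.resize(q["img"][y0:y0+18,x0:x0+18],None,fx=4,fy=4,interpolation=3).min(2)>150).astype(np.uint8)
    k,_,st,ce=cv2.connectedComponentsWithStats(m);print(n,[(((ce[i]+.5)/4-.5+[x0,y0]).round(2),int(st[i,4])) for i in range(1,k) if st[i,4]>60])
for b in brass(s):print([float(v) for v in b])
for p in packs(c)+packs(s):
    if p[2]<-300:print(p)
im=cv2.resize(c["img"][150:200,120:210],None,fx=4,fy=4,interpolation=3);k,_,st,ce=cv2.connectedComponentsWithStats((im.max(2)<45).astype(np.uint8))
print("lever",[st[i].tolist() for i in range(1,k) if st[i,4]>150])
d0=cv2.imread("pics/top0.png");d=cv2.absdiff(d0,c["img"]).max(2)
k,_,st,ce=cv2.connectedComponentsWithStats(cv2.morphologyEx((d>60).astype(np.uint8),2,np.ones((3,3))))
print("changed",[(ce[i].round().tolist(),st[i].tolist()) for i in range(1,k) if st[i,4]>25])
```

```text
top [(array([271.8 , 152.67]), 1968), (array([281.16, 151.44]), 1728)]
side [(array([325.29, 180.07]), 448)]
[-130.0, -18.3, 20.1, 176.0]
[-130.0, 15.7, 20.8, 208.0]
[-130.0, 17.3, 60.6, 256.0]
[-130.0, -16.8, 60.9, 224.0]
[-130.0, 10.8, 100.8, 208.0]
[-130.0, -22.0, 100.9, 208.0]
[-130.0, -17.2, 140.8, 224.0]
[-130.0, 16.5, 140.9, 224.0]
[-130.0, 20.9, 171.1, 272.0]
[-130.0, 51.6, 172.2, 304.0]
(array([417., 237.]), 437.7, -363.2, 105, 57, -86.6)
(array([412., 191.]), 558.7, -361.0, 105, 58, -86.8)
(array([374., 339.]), 437.2, -358.4, 105, 60, -86.6)
(array([416., 309.]), 557.3, -356.1, 104, 60, -87.0)
lever [[332, 36, 4, 48, 192], [132, 40, 136, 100, 6512], [336, 92, 4, 48, 192]]
changed [([263.0, 282.0], [195, 131, 158, 289, 28364]), ([158.0, 166.0], [153, 160, 10, 14, 117]), ([174.0, 172.0], [172, 167, 5, 11, 40]), ([319.0, 183.0], [298, 170, 43, 27, 933]), ([409.0, 191.0], [382, 179, 52, 28, 1003]), ([103.0, 213.0], [82, 200, 46, 32, 892]), ([131.0, 204.0], [129, 201, 5, 7, 30]), ([137.0, 221.0], [113, 204, 43, 31, 651]), ([336.0, 224.0], [314, 209, 45, 31, 989]), ([415.0, 237.0], [388, 224, 56, 29, 1146]), ([21.0, 320.0], [19, 311, 4, 18, 54]), ([2.0, 338.0], [0, 314, 5, 43, 164]), ([21.0, 349.0], [12, 330, 14, 30, 150]), ([339.0, 410.0], [320, 398, 46, 22, 807])]
```

```bash
python3 -c "
from plant import finish_job;print(finish_job())"
```

```text
the job is handed in; nothing more can be done
None
```

The job is done and handed in at about 79 s of the 210 s. Both charged packs lie side by side in the tray and all four drained packs are piled on the rack. After loading, I pushed the lever to its stop, plugged the tester home (about 25 N on the collar) and stood it back in its hole.

**Final checks from the cameras:**
- **Pile:** The four packs sit at the right heights with their ends against the backstop. Across the slope they are at about -1, 0, -5.5 and 0 mm, counting from the bottom. The third pack was found knocked about 2 cm aside after the fourth was loaded. I squeezed it back and pushed it in again, but it is still about 5 mm out of line; I left it because it is inside the guide flanges.
- **Tray:** Both packs are flat and within about 5 mm of their places.
- **Lever and tester:** The lever's crossbar shows in the "on" position. The tester's cap is within 0.4 px of its starting place in the side view. The arm blocked the top view of it.
- **Bystanders:** The top picture compared with the start shows no bystander moved, apart from the part hidden by the arm.

**Slips:**
- When I let go of the tester, a wrong row pushed the open-going fingers up to 2.6 cm down its handle. The side check afterwards showed no effect.
- I also viewed 17 pictures, three over the budget of 14.

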